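# Load the board-drying rail and start the dryer

### The arm

A 6-joint arm with a two-finger parallel gripper is mounted at the origin on the work surface. World frame = base frame: x ahead of the robot, y to its left, z up, the work surface at z = 0. Lengths are in m, angles in rad, forces in N, time in s.
With the tool pointing down it reaches from about 0.375 to 0.975 m from the base axis. Payload 3.8 kg.
Tool frame: the origin (TCP) lies at the very end of the fingers, on their centre line; the grasp point (between the pads) lies 19 mm behind it; z points along the fingers, y is the line along which they close (so a half turn about z gives the same grasp; the last joint's range is limited). The gripper opens to 88 mm and grips with 3 to 60 N. Pads are 18 mm wide; open, the fingers measure 123 mm over their backs; the gripper's body (75 mm by 187 mm) begins 45 mm behind the grasp point.
Start: joints at [-1.276, 0.264, 1.604, -0, 1.274, -0.037], TCP at [0.22, -0.638, 0.201] pointing down, gripper open.
Joint ranges: [-2.63, 2.63], [-0.94, 2.18], [0.31, 2.57], [-1.31, 4.45], [0, 2.66], [-2.55, 2.55]. Speed limits (rad/s): [2.57, 2.57, 3.14, 3.14, 3.14, 3.14].

### API

Orientations are given as a unit quaternion [x, y, z, w].
In Python, from rig import ctrl gives the robot as it stands.
- The arm moves only by the tool carry_out, never from a script. Its argument "deltas" is a list of rows, each a list of 2 entries, a list of its own where there are three numbers: the shift along the tool's x, y, z in units of 25 cm (1.0 is 25 cm), then the turn, a rotation vector about the tool's x, y, z in units of pi rad (1.0 is pi rad). A call has 1 to 12 rows; each row is the pose to reach, as a shift and turn from the pose commanded when the call began, along the tool's axes at that moment, turning the shorter way round; what a row does not reach only later rows make up. A row lasts 1/10 s, in which the tool goes at most 50 mm and 8.59 degrees, less where a joint would pass 70% of its speed; a pose out of reach is approached as far as the arm can. A call with a number of a shift or a turn outside -1 to 1 is refused whole. A call with a gripper value outside its range is refused whole. "gripper" is the opening, from -1 (shut) to 1 (fully open), set as the call begins (left out, the last holds). The fingers move at their own pace and stop on an object; "force" is the grip in N (left out, the last holds). Time passes only in rows, so rows that repeat a pose let the fingers close. It gives the time, the measured TCP pose, the force, the opening and the grip force at its end, in the units of the state.
- ctrl.read_state(): the state, without advancing time (a new reading comes with each control period).
- ctrl.capture(name): name is "scene" or "top" or "wrist"; returns the picture (400x640x3 uint8, red, green, blue); there is no depth.
- ctrl.calibration(name): a dict with "fx", "fy", "cx", "cy" (pixels), "rvec" (rotation vector, rad) and "tvec" (3), from world to camera coordinates, as OpenCV has them. Camera axes: x right, y down, z forward; pixel columns grow to the right and rows downward; lengths in m; the calibration is good to about 2 mm. The wrist camera is an equidistant fisheye: a pixel r from the principal point sees the ray r / f radians off the axis. A picture is of the moment at which its call begins: read the wrist's pose just before it. calibration takes no time and is no camera call; for the wrist camera it gives the pose at the moment of the call.
- ctrl.finish_job(): hands the job in; it is judged then, once.
The state is a dict: "time_s": time; "qpos": joint angles; "joint_vel": joint speeds; "joint_torque": joint torques, N m; "tcp_pos": TCP position; "tool_rot": TCP orientation; "ft_force": force on the tool from outside, world axes, zero at the start; "ft_torque": the same for the moment, N m; "gripper_width": finger opening in m; "grip_force": force on a finger pad.
Only numpy, scipy, OpenCV 4.12 (cv2) and the standard library are available. Lean on these libraries where they do the work, as an engineer would, in place of code of your own. Each camera call takes 0.05 s, during which the arm holds its last target. There are 200 camera calls.

### The job

Start a batch of coated circuit boards drying: first hook every board carrier standing on the bench onto the bare loading half of the rail and let go of them, so that all hang there together, clear of the black band; then slide them along the rail past the black band, so that all hang freely on the heater half. Only then, with the loose cover lifted off the dryer control, turn the dial clockwise to its end stop, and put the cover back over the dial, flat on the box; leave the other things on the bench where they are.

Things in the scene. Friction and masses are not known exactly. Their poses are not given: they have to be found in the camera images.
- carrier1: board carrier, one of two or three alike, upright on the bench, 0.3 kg: steel foot 80 (x) x 50 (y) x 8 mm, a dark board 76 wide standing on it in the x-z plane up to z 80, a bent strip hook (20 mm wide along y) above, and a grey grip tab 30 (x) x 14 (y) x 40 mm on top (z 132 to 172). Origin: centre of the foot's underside, z up
- carrier1_seat (a point): where the rail's axis lies in this hook when hung: carrier x 0, y 0, z 126 mm; axes as the carrier. Hook: spine at x -26 to -22, inverted-V roof with inner peak at x 0, z 134, lip at x 22 to 26 down to z 116. Its mouth opens to +x from z 84 to 116: the rail enters at about z 100 as the carrier moves along its own +x, then the carrier sinks 26 mm onto it
- carrier2: board carrier, one of two or three alike, upright on the bench, 0.3 kg: steel foot 80 (x) x 50 (y) x 8 mm, a dark board 76 wide standing on it in the x-z plane up to z 80, a bent strip hook (20 mm wide along y) above, and a grey grip tab 30 (x) x 14 (y) x 40 mm on top (z 132 to 172). Origin: centre of the foot's underside, z up
- carrier2_seat (a point): where the rail's axis lies in this hook when hung: carrier x 0, y 0, z 126 mm; axes as the carrier. Hook: spine at x -26 to -22, inverted-V roof with inner peak at x 0, z 134, lip at x 22 to 26 down to z 116. Its mouth opens to +x from z 84 to 116: the rail enters at about z 100 as the carrier moves along its own +x, then the carrier sinks 26 mm onto it
- carrier3: board carrier, one of two or three alike, upright on the bench, 0.3 kg: steel foot 80 (x) x 50 (y) x 8 mm, a dark board 76 wide standing on it in the x-z plane up to z 80, a bent strip hook (20 mm wide along y) above, and a grey grip tab 30 (x) x 14 (y) x 40 mm on top (z 132 to 172). Origin: centre of the foot's underside, z up
- carrier3_seat (a point): where the rail's axis lies in this hook when hung: carrier x 0, y 0, z 126 mm; axes as the carrier. Hook: spine at x -26 to -22, inverted-V roof with inner peak at x 0, z 134, lip at x 22 to 26 down to z 116. Its mouth opens to +x from z 84 to 116: the rail enters at about z 100 as the carrier moves along its own +x, then the carrier sinks 26 mm onto it
- rail: the drying rail, fixed: round steel bar, 14 mm diameter, along its y from -275 to 275 mm, axis 150 mm above the bench, a post (18 mm diameter, 160 high, foot 110 x 30 x 12 mm) at each end. Origin on the bench under the bar's middle; x points away from the robot. A grey fan heater, 125 mm high, stands behind it at x 130 to 220, y -240 to -40: the heater half is y < 0, the bare loading half y > 0
- mark (a point): middle of the 12 mm wide black band round the middle of the bar, on the bar's axis, axes as the rail's
- control: grey dryer control box, fixed, 150 x 150 mm, top 50 mm above the bench; origin at the centre of its underside; the dial is at the centre of its top
- dial (a joint): dial angle in rad, grows clockwise seen from above, 0 to 2.6; the clockwise end stop is at 2.6
- dial_grip (a point): point on the dial's axis, 37 mm above the control box's top, where to grip; turns with the dial. Its x axis runs along the dial's grip bar (42 long, 14 thick along y, 32 mm high, top 7 mm above this point; disc of 44 mm diameter under it on a base of 68 mm diameter, 6 mm high)
- cover: loose white square cover, open below, standing on the control box over the dial: 88 x 88 x 56 mm outside, 80 x 80 x 52 mm inside, with a black grip bar 60 (x) x 14 (y) x 34 mm on top (z 56 to 90). Origin: centre of its lower rim; z up. 0.15 kg
- cover_bar (a point): where to grip the cover's bar: z 78 mm in the cover; axes as the cover
- mat: fixed cork mat 130 x 130 x 3 mm, empty, a handy place to put the cover for a while; origin at the centre of its underside
- tape: bystander: roll of tape lying flat, 80 mm diameter, 20 mm high; origin at its underside's centre
- bare_board: bystander: loose circuit board lying flat, 70 (x) x 120 (y) x 12 mm, no carrier; origin at its underside's centre
- screwdriver: bystander: screwdriver lying along its x, 190 mm long, 26 mm thick; origin at its middle, underside
- remote: bystander: remote control lying along its x, 140 x 45 x 20 mm; origin at its underside's centre
- tub: bystander: tub with a lid, 90 mm diameter, 120 mm high; origin at its underside's centre
- carton: bystander: small cardboard box 110 (x) x 90 (y) x 60 mm; origin at its underside's centre
There are look-alikes about, which are no part of the job. What is shaped like the carrier1 but purple is not meant.

How it is judged:
By the outcome, as a careful person would: the job done as asked, in the order asked, and still so for the second after the job is handed in, with the robot touching nothing.
Of carrier1, carrier2, carrier3 only 2 to 3 are there at a start; the rules pass over those that are not, and their reading is None.
At some moment in a run one of carrier1, carrier2, carrier3 may be knocked a few centimetres aside while the robot is not near it.
Once in a run the grip may slacken for a moment while it holds something.
It also fails if it takes over 210 s, if anything falls off the work surface, if the arm or the gripper's body presses on something with over 40 N, if the wrist force passes 120 N, or if a joint passes its speed limit or range.

## Working session

There is one attempt and no reset: what is moved stays moved. The work goes in short steps, Python scripts to look and compute and a tool call to move; the robot and the scene stay as the last step left them, time stands still between calls to the robot, and variables do not carry over. Pictures are saved under pics/ and viewed, at most 14 in all, crops included, and the job is handed in when it is done.

Besides the shell and the picture viewer there is one more tool, called after "Call:" as name([rows], argument=value, ...), one row to a line, values as JSON. carry_out: Moves the arm, as the interface text tells. Shifts and turns lie within -1 to 1; 1 stands for 25 cm of shift or pi rad of turn. Its arguments: {"type":"object","properties":{"deltas":{"type":"array","items":{"type":"array"}},"gripper":{"type":"number"},"force":{"type":"number"}},"required":["deltas"]}

```bash
ls; mkdir -p pics
python3 - <<'E'
from rig import ctrl
import cv2
for n in("scene","top"):
    im=ctrl.capture(n); cv2.imwrite(f"pics/{n}0.png",im[:,:,::-1])
    c=ctrl.calibration(n); print(n,{k:(v if isinstance(v,(int,float)) else list(v)) for k,v in c.items()})
s=ctrl.read_state();print(s)
E
```

```text
pics
scene {'fx': 417.18311310196293, 'fy': 417.18311310196293, 'cx': 324.21679901234484, 'cy': 211.89063191231304, 'rvec': [np.float64(1.4123054631568885), np.float64(1.9148832201092285), np.float64(-1.007568009027996)], 'tvec': [np.float64(0.14597546576436504), np.float64(-0.18914363823123345), np.float64(1.6590477034141498)]}
top {'fx': 440.5038940630449, 'fy': 440.5038940630449, 'cx': 315.88808436690294, 'cy': 198.30656240651118, 'rvec': [np.float64(2.122228738611432), np.float64(-2.117161897228299), np.float64(0.19560476829840953)], 'tvec': [np.float64(0.0003458897817208309), np.float64(0.5290573804551406), np.float64(1.268622239262528)]}
{'time_s': 0.1, 'qpos': array([-1.27588432e+00,  2.64659945e-01,  1.60522586e+00,  7.84742083e-06,
        1.27369754e+00, -3.69146932e-02]), 'joint_vel': array([-0.00040036, -0.0020569 , -0.00488248, -0.00071454, -0.00118112,
       -0.00034188]), 'joint_torque': array([-4.48425626e-04, -5.03620398e+01, -3.58071184e+01,  7.29956757e-02,
        2.34138372e-02, -5.83242604e-05]), 'tcp_pos': array([ 0.21967971, -0.63749936,  0.19983087]), 'tool_rot': array([ 9.86267626e-01,  1.65151990e-01, -1.24323090e-04, -9.87559176e-04]), 'ft_force': array([ 1.0899104 ,  0.52357187, -0.22668572]), 'ft_torque': array([ 0.05849379, -0.02413716,  0.00924892]), 'grip_force': 0.0, 'gripper_width': 0.08776656116752668}
```

View pics/scene0.png

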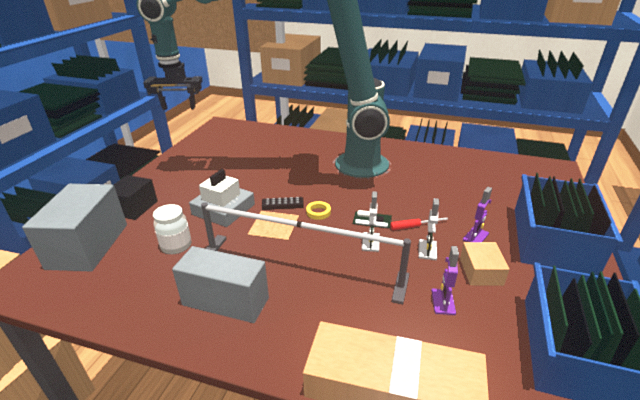

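View pics/top0.png

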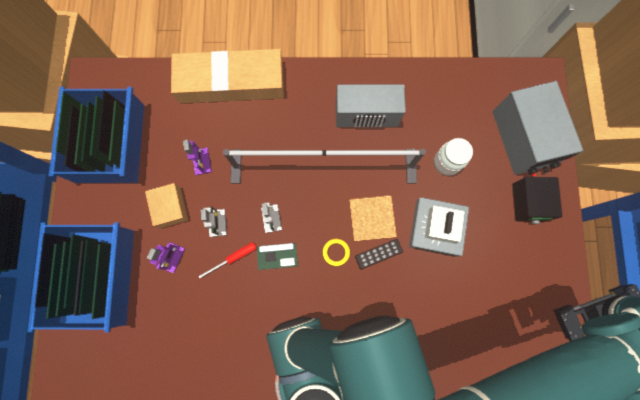

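The scene shows two white carriers (top view about (214,221) and (271,218)), two purple look-alikes, and the rail at row 153 with its band near column 324. The covered control is at (441,226) and the mat at (373,218).

```bash
cat > h.py <<'E'
from rig import ctrl
import cv2, numpy as np
from scipy.spatial.transform import Rotation as R
def cal(n):
    c=ctrl.calibration(n); return np.array([[c['fx'],0,c['cx']],[0,c['fy'],c['cy']],[0,0,1]]),R.from_rotvec(c['rvec']).as_matrix(),np.array(c['tvec'],float)
def ray(n,uv,C=None):
    K,M,t=C or cal(n); uv=np.array(uv,float)
    if n=='wrist':
        d=(uv-K[:2,2])/K[0,0]; r=np.linalg.norm(d); d=np.r_[d/max(r,1e-9)*np.sin(r),np.cos(r)]
    else: d=np.linalg.solve(K,np.r_[uv,1])
    return -M.T@t, M.T@d
def onz(n,uv,z,C=None):
    o,d=ray(n,uv,C); return o+d*(z-o[2])/d[2]
def proj(n,P,C=None):
    K,M,t=C or cal(n); p=M@np.array(P,float)+t
    if n=='wrist':
        r=np.arctan2(np.hypot(*p[:2]),p[2]); return K[:2,2]+K[0,0]*r*p[:2]/np.hypot(*p[:2])
    q=K@p; return q[:2]/q[2]
def cross(n1,uv1,n2,uv2):
    o1,d1=ray(n1,uv1);o2,d2=ray(n2,uv2)
    s=np.linalg.lstsq(np.c_[d1,-d2],o2-o1,rcond=None)[0]
    a,b=o1+s[0]*d1,o2+s[1]*d2; return (a+b)/2,np.linalg.norm(a-b)
def state():
    s=ctrl.read_state(); print('t',round(s['time_s'],2),'tcp',s['tcp_pos'].round(4),'w',round(s['gripper_width'],4),'gf',round(s['grip_force'],1),'f',s['ft_force'].round(1)); return s
def goto(p,yaw=None):
    """units for a tool-down target p (world), tool-x yaw angle"""
    s=state(); M=R.from_quat(s['tool_rot']); d=M.inv().apply(np.array(p)-s['tcp_pos'])/.25
    if yaw is None: print('shift',d.round(3)); return
    T=R.from_matrix(np.c_[[np.cos(yaw),np.sin(yaw),0],[np.sin(yaw),-np.cos(yaw),0],[0,0,-1]])
    print('shift',d.round(3),'turn',((M.inv()*T).as_rotvec()/np.pi).round(3),'|mm|',np.linalg.norm(d)*250)
E
python3 - <<'E'
from h import *
a=cv2.imread('pics/top0.png')
crops=[a[185:285,190:310],a[185:265,395:495]]
c1=cv2.resize(crops[0],None,fx=5,fy=5,interpolation=cv2.INTER_CUBIC)
cv2.imwrite('pics/c1.png',c1)
b=cv2.imread('pics/scene0.png')
cv2.imwrite('pics/c2.png',cv2.resize(b[160:320,190:470],None,fx=2.8,fy=2.8,interpolation=cv2.INTER_CUBIC))
for nm,uv,z in [('railL',(229,153),.15),('railR',(420,153),.15),('band',(324,153),.15),('boxc',(441,226),.05),('barc',(448,222),.14),('mat',(373,218),.003)]:
    print(nm,onz('top',uv,z).round(3))
E
```

```text
railL [0.64  0.247 0.15 ]
railR [ 0.64  -0.292  0.15 ]
band [ 0.64  -0.021  0.15 ]
boxc [ 0.446 -0.368  0.05 ]
barc [ 0.446 -0.363  0.14 ]
mat [ 0.477 -0.174  0.003]
```

View pics/c1.png

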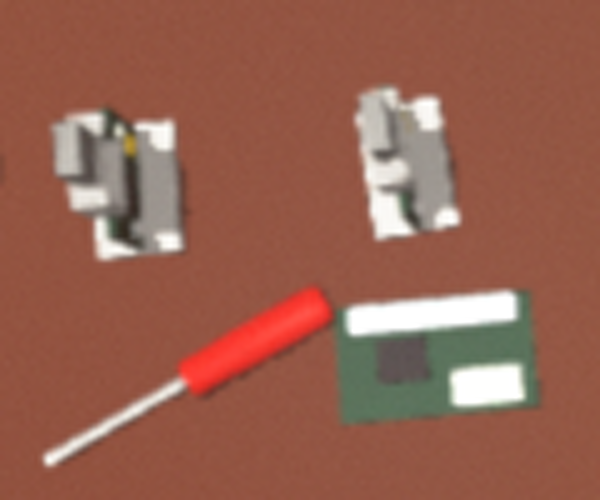

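View pics/c2.png

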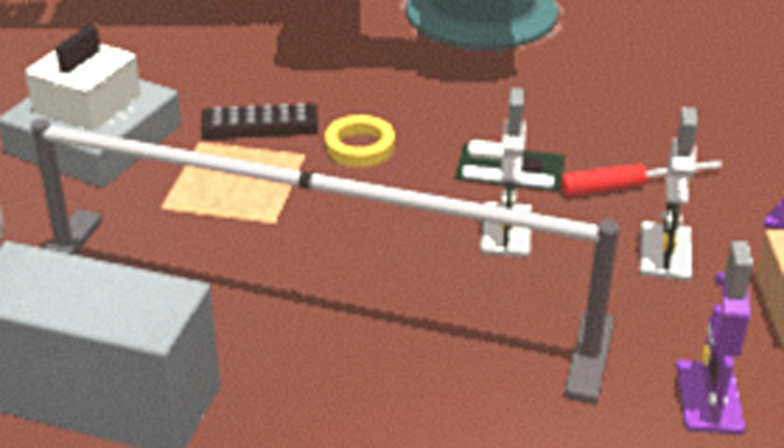

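```bash
python3 - <<'E'
from h import *
for uv in [(218,222),(272,218)]: print(onz('top',uv,.008).round(3))
goto([.42,-.45,.36],0); goto([.42,-.2,.36],0)
# rail fit
im=cv2.imread('pics/top0.png'); g=im[140:166].astype(int).min(2)
E
# nothing else
```

```text
[0.463 0.302 0.008]
[0.475 0.136 0.008]
t 0.1 tcp [ 0.2197 -0.6375  0.1998] w 0.0878 gf 0.0 f [ 1.1  0.5 -0.2]
shift [ 1.002 -0.449 -0.64 ] turn [-0.001  0.     0.106] |mm| 317.70801158446216
t 0.1 tcp [ 0.2197 -0.6375  0.1998] w 0.0878 gf 0.0 f [ 1.1  0.5 -0.2]
shift [ 1.328 -1.395 -0.638] turn [-0.001  0.     0.106] |mm| 507.1371244604419
```

Call:
carry_out([
  [[0.5, -0.2, -0.64], [0, 0, 0.05]],
  [[0.98, -0.45, -0.64], [0, 0, 0.106]],
  [[0.98, -0.45, -0.64], [0, 0, 0.106]],
  [[0.98, -0.45, -0.64], [0, 0, 0.106]],
  [[0.98, -0.45, -0.64], [0, 0, 0.106]],
  [[0.98, -0.45, -0.64], [0, 0, 0.106]],
  [[0.98, -0.45, -0.64], [0, 0, 0.106]],
  [[0.98, -0.45, -0.64], [0, 0, 0.106]],
])

```text
time_s: 0.9
tcp_pos: [0.4166, -0.4511, 0.3625]
tool_rot: [1.0, 0.001, 0.001, 0.001]
ft_force: [0.0, -0.1, -0.2]
gripper_width: 0.0881
grip_force: 0.0
```

Call:
carry_out([
  [[0, -1, 0], [0, 0, 0]],
  [[0, -1, 0], [0, 0, 0]],
  [[0, -1, 0], [0, 0, 0]],
  [[0, -1, 0], [0, 0, 0]],
  [[0, -1, 0], [0, 0, 0]],
  [[0, -1, 0], [0, 0, 0]],
  [[0, -1, 0], [0, 0, 0]],
])

```text
time_s: 1.6
tcp_pos: [0.4143, -0.2025, 0.3598]
tool_rot: [1.0, -0.0, -0.001, 0.0]
ft_force: [-0.2, -1.4, -0.1]
gripper_width: 0.0881
grip_force: 0.0
```

Call:
carry_out([
  [[0, -1, 0], [0, 0, 0]],
  [[0, -1, 0], [0, 0, 0]],
  [[0, -1, 0], [0, 0, 0]],
  [[0, -1, 0], [0, 0, 0]],
  [[0, -1, 0], [0, 0, 0]],
  [[0, -1, 0], [0, 0, 0]],
  [[0, -1, 0], [0, 0, 0]],
])

```text
time_s: 2.3
tcp_pos: [0.416, 0.0471, 0.36]
tool_rot: [1.0, -0.0, -0.001, 0.001]
ft_force: [-0.0, -0.5, -1.1]
gripper_width: 0.0882
grip_force: 0.0
```

Call:
carry_out([
  [[0, -0.7, 0], [0, 0, 0]],
  [[0, -0.7, 0], [0, 0, 0]],
  [[0, -0.7, 0], [0, 0, 0]],
  [[0, -0.7, 0], [0, 0, 0]],
  [[0, -0.7, 0], [0, 0, 0]],
  [[0, -0.7, 0], [0, 0, 0]],
  [[0, -0.7, 0], [0, 0, 0]],
])

```text
time_s: 3.0
tcp_pos: [0.4167, 0.2206, 0.3607]
tool_rot: [1.0, -0.002, -0.0, 0.001]
ft_force: [-0.2, -0.0, -0.6]
gripper_width: 0.0879
grip_force: 0.0
```

Run:
```python
from h import *
s=state(); im=ctrl.capture('wrist'); cv2.imwrite('pics/w1.png',im[:,:,::-1])
K,M,t=cal('wrist'); print(K,-M.T@t,M)
np.savez('pics/w1.npz',K=K,M=M,t=t)
cv2.imwrite('pics/scene1.png',ctrl.capture('scene')[:,:,::-1]);cv2.imwrite('pics/top1.png',ctrl.capture('top')[:,:,::-1])
```

```text
t 3.0 tcp [0.4167 0.2206 0.3607] w 0.0879 gf 0.0 f [-0.2 -0.  -0.6]
[[309.70691629   0.         316.64493997]
 [  0.         309.70691629 196.56325702]
 [  0.           0.           1.        ]] [0.49135975 0.22042452 0.5450759 ] [[-4.63090546e-03 -9.99989275e-01  6.35625904e-05]
 [-9.56262636e-01  4.44700006e-03  2.92475632e-01]
 [-2.92472778e-01  1.29364447e-03 -9.56272974e-01]]
```

View pics/w1.png

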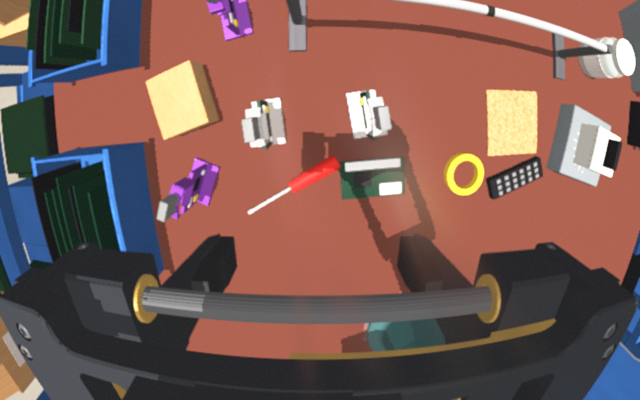

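The wrist view shows both carriers ahead of the gripper, at (264,122) and (370,113), plus the mat at (511,122) and the control box at (585,145). I'll zoom in to read the hook directions.

Run:
```python
import cv2,numpy as np
w=cv2.imread('pics/w1.png')[80:155,230:400]; s=cv2.imread('pics/scene1.png')[180:265,350:455]
a=cv2.resize(w,(790,349),interpolation=cv2.INTER_CUBIC); t=cv2.imread('pics/scene1.png')[180:265,350:455]
b=cv2.resize(t,(300,243),interpolation=cv2.INTER_CUBIC)
o=np.zeros((600,790,3),np.uint8);o[:349]=a;o[353:596,:300]=b
b2=cv2.resize(cv2.imread('pics/top1.png')[195:250,195:290],(420,243),interpolation=cv2.INTER_CUBIC);o[353:596,310:730]=b2
cv2.imwrite('pics/c3.png',o)
```

```text
(no output)
```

View pics/c3.png

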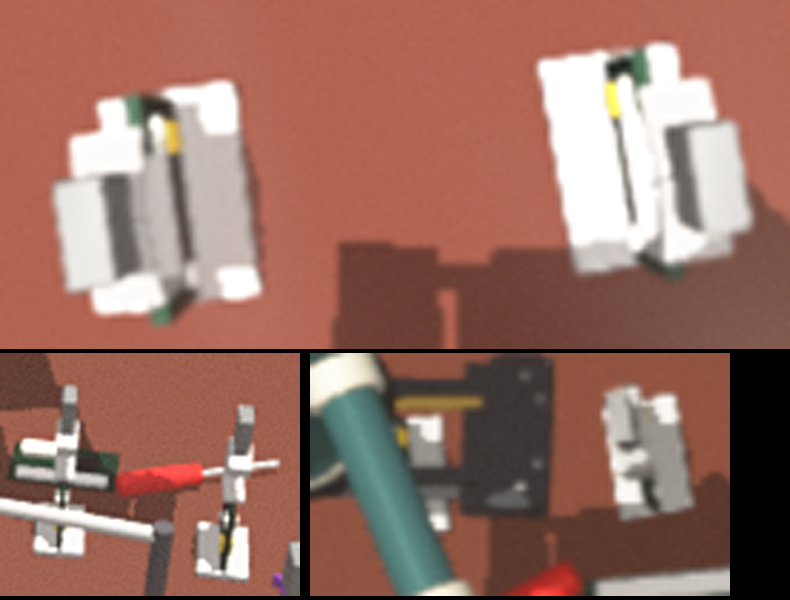

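Run:
```python
from h import *
z=np.load('pics/w1.npz');C=(z['K'],z['M'],z['t'])
def W(x,y): return (230+x/4.647,80+y/4.647)
tabs={'L':[(55,183),(105,178),(117,283),(66,292)],'R':[(690,130),(738,122),(752,228),(703,237)]}
feet={'L':[(235,82),(260,297)],'R':[(540,62),(577,270)]}
top={'L':(204,215),'R':(265.4,209.4)}
im=cv2.imread('pics/scene1.png')
big=cv2.resize(im[180:265,350:455],None,fx=7,fy=7,interpolation=cv2.INTER_CUBIC)
for k in tabs:
    P=np.array([onz('wrist',W(*p),.172,C) for p in tabs[k]]); c=P.mean(0)
    v=(P[0]-P[3]+P[1]-P[2])/2; yaw=np.arctan2(v[1],v[0])
    F=np.array([onz('wrist',W(*p),.008,C) for p in feet[k]]);f=F[0]-F[1]
    print(k,c.round(4),'len',np.linalg.norm(v[:2]).round(4),'yaw',np.degrees(yaw).round(1),'top',onz('top',top[k],.172).round(4),'footyaw',np.degrees(np.arctan2(f[1],f[0])).round(1),F.round(3)[:,:2].tolist(),np.linalg.norm(f))
    for sg,col in((1,(0,0,255)),(-1,(255,0,0))):
        a=np.arctan2(f[1],f[0])+(0 if sg>0 else np.pi)
        for x,zz in[(26,116),(26,128),(-26,80),(-26,100),(-26,128),(0,172)]:
          for y in(-10,10):
            p=[c[0]+(x*np.cos(a)-y*np.sin(a))/1e3,c[1]+(x*np.sin(a)+y*np.cos(a))/1e3,zz/1e3]
            u=(proj('scene',p)-[350,180]+.5)*7
            cv2.circle(big,tuple(int(q) for q in u),4 if sg>0 else 6,col,1)
cv2.imwrite('pics/c4.png',big)
```

```text
L [0.462  0.3037 0.172 ] len 0.0286 yaw 4.0 top [0.4593 0.3025 0.172 ] footyaw 5.5 [[0.505, 0.282], [0.423, 0.274]] 0.08147764746189441
R [0.4757 0.1374 0.172 ] len 0.0283 yaw 8.7 top [0.475  0.1372 0.172 ] footyaw 10.5 [[0.511, 0.17], [0.433, 0.155]] 0.07929677856816217
```

View pics/c4.png

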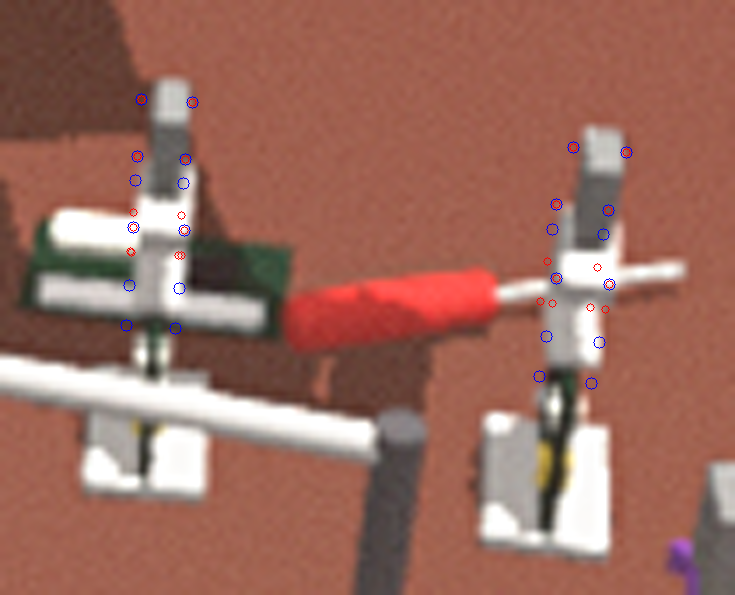

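Run:
```python
from h import *
im=cv2.imread('pics/top0.png').astype(int)
def c(img,u,a,b): 
    col=img[a:b,u].min(1); w=np.clip(col-120,0,None); return (w*np.arange(a,b)).sum()/max(w.sum(),1)
us=[u for u in range(240,410,6) if abs(u-324)>6]; v=[c(im,u,146,162) for u in us]
p=np.polyfit(us,v,1); print(p,np.std(np.polyval(p,us)-v))
band=[im[150:156,u].mean() for u in range(312,337)]; print(np.round(band))
w=np.clip(np.median(band)-np.array(band),0,None)-15; w=np.clip(w,0,None); ub=(w*np.arange(312,337)).sum()/w.sum()
A=onz('top',(240,np.polyval(p,240)),.153);B=onz('top',(405,np.polyval(p,405)),.153);Bd=onz('top',(ub,np.polyval(p,ub)),.153)
print(A,B,Bd,'yaw',np.degrees(np.arctan2(-(A-B)[0],(A-B)[1])))
# scene check: predicted rail axis at y=Bd
for y in(-.2,Bd[1],.2): print(proj('scene',[np.interp(y,[B[1],A[1]],[B[0],A[0]]),y,.15]).round(1))
print(proj('scene',[Bd[0],Bd[1]-.275,.15]),proj('scene',[Bd[0],Bd[1]+.275,.15]))
s=state(); print(s['qpos'].round(3))
goto([.4755,.1373,.23],np.radians(9.5))
```

```text
[-1.44373596e-03  1.52672751e+02] 0.03535371463269294
[194. 194. 194. 193. 194. 194. 193. 193. 192. 173. 122.  74.  66.  84.
 160. 190. 193. 193. 193. 192. 192. 192. 192. 192. 192.]
[0.64075676 0.21505733 0.153     ] [ 0.64207662 -0.24899142  0.153     ] [ 0.64142723 -0.02067254  0.153     ] yaw 0.16296065233290047
[236.4 212.7]
[299.4 224.2]
[384.2 239.8]
[204.8728834  206.75741165] [406.45997946 244.04130824]
t 3.15 tcp [0.4162 0.2214 0.3611] w 0.0882 gf 0.0 f [-0.6  0.3  0.2]
[ 0.436 -0.187  1.783 -0.     1.545  2.011]
t 3.15 tcp [0.4162 0.2214 0.3611] w 0.0882 gf 0.0 f [-0.6  0.3  0.2]
shift [0.238 0.335 0.525] turn [ 0.    -0.    -0.054] |mm| 166.6580209352513
```

Call:
carry_out([
  [[0.238, 0.335, 0.2], [0, 0, -0.053]],
  [[0.238, 0.335, 0.2], [0, 0, -0.053]],
  [[0.238, 0.335, 0.4], [0, 0, -0.053]],
  [[0.238, 0.335, 0.525], [0, 0, -0.053]],
  [[0.238, 0.335, 0.525], [0, 0, -0.053]],
  [[0.238, 0.335, 0.525], [0, 0, -0.053]],
])

```text
time_s: 3.75
tcp_pos: [0.4748, 0.1386, 0.23]
tool_rot: [0.997, 0.082, -0.001, 0.0]
ft_force: [0.2, -0.1, 0.4]
gripper_width: 0.0881
grip_force: 0.0
```

Run:
```python
from h import *
goto([.4755,.1373,.142],np.radians(9.5)); im=ctrl.capture('wrist'); cv2.imwrite('pics/w2.png',im[:,:,::-1])
```

```text
t 3.75 tcp [0.4748 0.1386 0.23  ] w 0.0881 gf 0.0 f [ 0.2 -0.1  0.4]
shift [0.003 0.005 0.352] turn [ 0.  0. -0.] |mm| 88.05771112662158
```

View pics/w2.png

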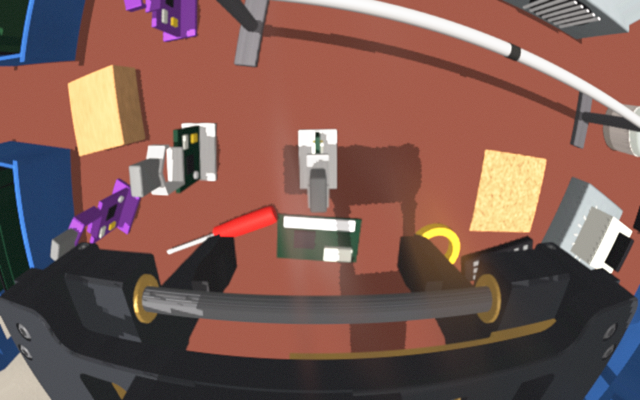

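The carrier sits centred between the fingers (tab at (318,190), parallel to them). I'll descend and grip.

Call:
carry_out([
  [[0.003, 0.005, 0.18], [0, 0, 0]],
  [[0.003, 0.005, 0.3], [0, 0, 0]],
  [[0.003, 0.005, 0.35], [0, 0, 0]],
  [[0.003, 0.005, 0.35], [0, 0, 0]],
])

```text
time_s: 4.2
tcp_pos: [0.4762, 0.1385, 0.1429]
tool_rot: [0.997, 0.083, 0.0, -0.0]
ft_force: [0.9, -1.2, 0.6]
gripper_width: 0.088
grip_force: 0.0
```

Call:
carry_out([
  [[0, 0, 0], [0, 0, 0]],
  [[0, 0, 0], [0, 0, 0]],
  [[0, 0, 0], [0, 0, 0]],
  [[0, 0, 0], [0, 0, 0]],
  [[0, 0, 0], [0, 0, 0]],
  [[0, 0, 0], [0, 0, 0]],
  [[0, 0, 0], [0, 0, 0]],
  [[0, 0, 0], [0, 0, 0]],
], gripper=-1, force=35)

```text
time_s: 5.0
tcp_pos: [0.4759, 0.138, 0.1422]
tool_rot: [0.997, 0.083, -0.0, 0.0]
ft_force: [-0.2, -0.5, 0.3]
gripper_width: 0.0262
grip_force: 0.0
```

Call:
carry_out([
  [[0, 0, -0.1], [0, 0, 0]],
  [[0, 0, -0.3], [0, 0, 0]],
  [[0, 0, -0.45], [0, 0, 0]],
  [[0, 0, -0.45], [0, 0, 0]],
])

```text
time_s: 5.4
tcp_pos: [0.4799, 0.139, 0.2617]
tool_rot: [0.997, 0.083, 0.006, -0.001]
ft_force: [0.9, -0.9, 0.1]
gripper_width: 0.0003
grip_force: 0.0
```

I lifted before the fingers had closed, so I'll reopen and check the carrier.

Call:
carry_out([
  [[0, 0, 0], [0, 0, 0]],
  [[0, 0, 0], [0, 0, 0]],
  [[0, 0, 0], [0, 0, 0]],
  [[0, 0, 0], [0, 0, 0]],
  [[0, 0, 0], [0, 0, 0]],
  [[0, 0, 0], [0, 0, 0]],
  [[0, 0, 0], [0, 0, 0]],
  [[0, 0, 0], [0, 0, 0]],
  [[0, 0, 0], [0, 0, 0]],
  [[0, 0, 0], [0, 0, 0]],
], gripper=1)

```text
time_s: 6.4
tcp_pos: [0.476, 0.1381, 0.2548]
tool_rot: [0.997, 0.083, 0.0, -0.0]
ft_force: [0.1, 0.3, 0.7]
gripper_width: 0.0783
grip_force: 0.0
```

Run:
```python
from h import *
s=state(); im=ctrl.capture('wrist'); cv2.imwrite('pics/w3.png',im[:,:,::-1])
C=cal('wrist')
big=cv2.resize(im[90:260,100:400,::-1],None,fx=2.6,fy=2.6,interpolation=cv2.INTER_CUBIC)
# predicted tab top centre + foot corners of the R carrier
a=np.radians(9.5)
for x,y,z in[(15,7,172),(15,-7,172),(-15,7,172),(-15,-7,172),(40,25,8),(40,-25,8),(-40,25,8),(-40,-25,8)]:
    p=[.4757+(x*np.cos(a)-y*np.sin(a))/1e3,.1374+(x*np.sin(a)+y*np.cos(a))/1e3,z/1e3]
    u=(proj('wrist',p,C)-[100,90]+.5)*2.6; cv2.circle(big,tuple(int(q) for q in u),4,(0,0,255),1)
cv2.imwrite('pics/c5.png',big)
```

```text
t 6.4 tcp [0.476  0.1381 0.2548] w 0.0783 gf 0.0 f [0.1 0.3 0.7]
```

View pics/c5.png

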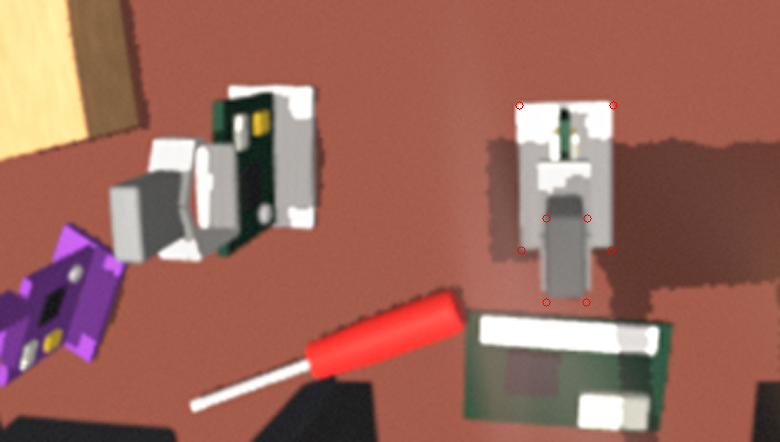

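Run:
```python
from h import *
im=ctrl.capture('wrist').astype(int);C=cal('wrist');sc=cv2.imread('pics/scene1.png')[:,:,::-1].astype(int)
for k,c,a in(('L',(.461,.3035),5),('R',(.4757,.1374),9.5)):
  a=np.radians(a)
  for x in(24,-24):
    for n,I,CC in(('wrist',im,C),('scene',sc,None)):
      o=[]
      for z in(86,92,98,104,110):
        p=[c[0]+x/1e3*np.cos(a),c[1]+x/1e3*np.sin(a),z/1e3]; u=proj(n,p,CC).round().astype(int); o.append(I[u[1],u[0]].tolist())
      print(k,x,n,o)
```

```text
L 24 wrist [[62, 55, 44], [157, 90, 75], [143, 111, 103], [125, 124, 122], [226, 223, 217]]
L 24 scene [[155, 150, 147], [174, 168, 163], [171, 166, 162], [172, 167, 162], [204, 198, 193]]
L -24 wrist [[123, 120, 118], [121, 118, 117], [123, 122, 118], [119, 117, 114], [232, 227, 224]]
L -24 scene [[136, 131, 128], [211, 203, 198], [255, 255, 255], [255, 255, 253], [136, 129, 125]]
R 24 wrist [[39, 63, 50], [55, 69, 59], [109, 110, 107], [201, 196, 191], [255, 253, 250]]
R 24 scene [[120, 113, 108], [171, 166, 163], [168, 160, 155], [172, 165, 159], [172, 163, 161]]
R -24 wrist [[130, 128, 124], [134, 129, 127], [132, 129, 127], [133, 129, 125], [134, 131, 127]]
R -24 scene [[136, 129, 126], [173, 167, 163], [255, 255, 255], [255, 253, 249], [156, 150, 146]]
```

Call:
carry_out([
  [[0, 0, 0.2], [0, 0, 0]],
  [[0, 0, 0.35], [0, 0, 0]],
  [[0, 0, 0.45], [0, 0, 0]],
  [[0, 0, 0.45], [0, 0, 0]],
], gripper=-1, force=35)

```text
time_s: 6.9
tcp_pos: [0.4723, 0.1372, 0.1379]
tool_rot: [0.997, 0.083, -0.004, 0.001]
ft_force: [-0.7, -0.5, 0.1]
gripper_width: 0.0582
grip_force: 0.0
```

Call:
carry_out([
  [[0, 0, 0], [0, 0, 0]],
  [[0, 0, 0], [0, 0, 0]],
  [[0, 0, 0], [0, 0, 0]],
  [[0, 0, 0], [0, 0, 0]],
  [[0, 0, 0], [0, 0, 0]],
  [[0, 0, 0], [0, 0, 0]],
  [[0, 0, 0], [0, 0, 0]],
  [[0, 0, 0], [0, 0, 0]],
])

```text
time_s: 7.7
tcp_pos: [0.476, 0.138, 0.1423]
tool_rot: [0.997, 0.083, -0.0, -0.0]
ft_force: [0.3, 0.3, -0.5]
gripper_width: 0.0005
grip_force: 0.0
```

Run:
```python
from h import *
s=state(); im=ctrl.capture('wrist');t=ctrl.capture('scene');tp=ctrl.capture('top')
o=np.zeros((590,800,3),np.uint8)
o[:400,:640]=im[:,:,::-1]
f=lambda a,w,h:cv2.resize(a,(w,h),interpolation=cv2.INTER_CUBIC)[:,:,::-1]
o[400:590,:330]=f(t[170:275,330:512],330,190); o[400:590,340:790]=f(tp[180:260,150:340],450,190)
cv2.imwrite('pics/c6.png',o)
```

```text
t 7.7 tcp [0.476  0.138  0.1423] w 0.0005 gf 0.0 f [ 0.3  0.3 -0.5]
```

View pics/c6.png

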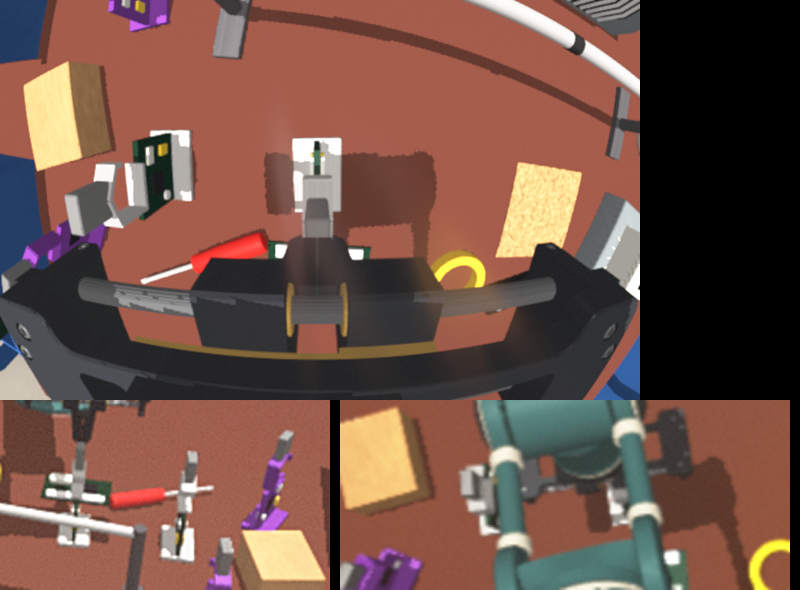

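Run:
```python
from h import *
C=cal('wrist');p=[.476,.138,.1423]
print('tcp in wrist',proj('wrist',p,C),'scene',proj('scene',p),'cam',-C[1].T@C[2])
for x in(-15,15):
  for z in(.132,.172): print(x,z,proj('wrist',[.4757+x/1e3,.1374,z],C).round(),proj('scene',[.4757+x/1e3,.1374,z]).round())
im=ctrl.capture('wrist'); cv2.imwrite('pics/w4.png',im[:,:,::-1])
sc=ctrl.capture('scene'); cv2.imwrite('pics/s4.png',sc[:,:,::-1])
o=np.zeros((600,800,3),np.uint8)
o[:,:380]=cv2.resize(im[150:270,280:356,::-1],(380,600),interpolation=cv2.INTER_CUBIC)
o[:,400:800]=cv2.resize(sc[165:255,345:405,::-1],(400,600),interpolation=cv2.INTER_CUBIC)
cv2.imwrite('pics/c7.png',o)
```

```text
tcp in wrist [316.89546055 224.23171255] scene [372.87994313 202.92840413] cam [0.54981752 0.1503531  0.32633898]
-15 0.132 [314. 239.] [374. 203.]
-15 0.172 [314. 268.] [374. 191.]
15 0.132 [321. 198.] [371. 209.]
15 0.172 [323. 220.] [372. 197.]
```

View pics/c7.png

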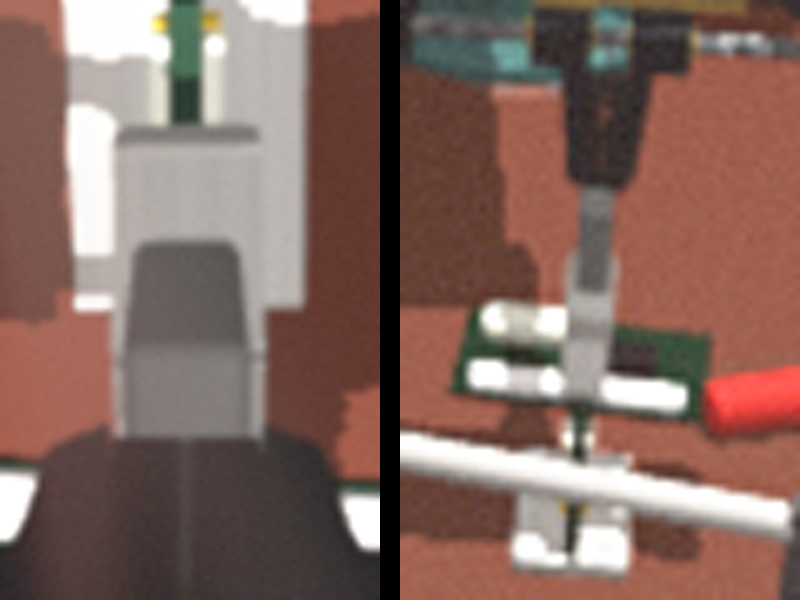

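Run:
```python
from h import *
C=cal('wrist')
print('tip(front edge)',cross('wrist',(317,237),'scene',(372,193)))
# tab: top front edge crop wrist y=345 -> , scene
print('tab front-top: wrist row',150+345/5,cross('wrist',(280+190/5,150+345/5),'scene',(345+196/6.67,165+ 205/6.67)))
print('tab top @.172 front edge',onz('wrist',(318,219),.172,C))
print(C[0],C[1],ctrl.read_state()['tool_rot'],ctrl.read_state()['qpos'])
```

```text
tip(front edge) (array([0.48433845, 0.13709485, 0.17973353]), np.float64(0.004433905351158319))
tab front-top: wrist row 219.0 (array([0.49273054, 0.14178908, 0.17715688]), np.float64(0.0030904603726746157))
tab top @.172 front edge [0.4910001  0.13991287 0.172     ]
[[309.70691629   0.         316.64493997]
 [  0.         309.70691629 196.56325702]
 [  0.           0.           1.        ]] [[ 1.64615881e-01 -9.86357506e-01 -6.94538891e-04]
 [-9.43174379e-01 -1.57614923e-01  2.92539958e-01]
 [-2.88658453e-01 -4.75016518e-02 -9.56253047e-01]] [ 9.96587993e-01  8.25370585e-02 -7.77061237e-05  7.02875120e-06] [ 2.32031849e-01 -3.16189631e-02  2.04430066e+00  1.02117099e-05
  1.12906673e+00  1.63756169e+00]
```

Run:
```python
from h import *
z=np.load('pics/w1.npz');C=(z['K'],z['M'],z['t'])
# w1: tcp (.4162,.2214,.361) yaw 0, open
for zz in(.361,.38,.40):
  for sx in(-.009,.009):
    print(zz,sx,[proj('wrist',[.4162+sx,.2214+sy,zz],C).round().tolist() for sy in(-.062,-.044,.044,.062)])
w=cv2.imread('pics/w1.png')[200:330,140:500]
cv2.imwrite('pics/c8.png',cv2.resize(w,None,fx=2.2,fy=2.2,interpolation=cv2.INTER_CUBIC))
g=cv2.imread('pics/w1.png').astype(int).sum(2)
for u in(205,215,225,230,410,420,430): print(u,[v for v in range(200,300) if g[v,u]<150][:1])
```

```text
0.361 -0.009 [[408.0, 236.0], [382.0, 237.0], [249.0, 237.0], [224.0, 237.0]]
0.361 0.009 [[411.0, 211.0], [384.0, 211.0], [247.0, 212.0], [221.0, 211.0]]
0.38 -0.009 [[416.0, 248.0], [388.0, 249.0], [243.0, 250.0], [215.0, 249.0]]
0.38 0.009 [[420.0, 221.0], [391.0, 222.0], [240.0, 222.0], [212.0, 222.0]]
0.4 -0.009 [[426.0, 264.0], [396.0, 266.0], [236.0, 266.0], [205.0, 265.0]]
0.4 0.009 [[431.0, 235.0], [399.0, 236.0], [232.0, 236.0], [200.0, 236.0]]
205 [241]
215 [236]
225 [237]
230 [237]
410 [258]
420 [278]
430 []
```

The fingertips sit about 39 mm above the reported TCP: they hover just over the tab in both views, and the open-finger image gives the same figure. I'll correct for that, then reopen, descend and grip.

Call:
carry_out([
  [[0, 0, 0], [0, 0, 0]],
  [[0, 0, 0], [0, 0, 0]],
  [[0, 0, 0], [0, 0, 0]],
  [[0, 0, 0], [0, 0, 0]],
  [[0, 0, 0], [0, 0, 0]],
  [[0, 0, 0], [0, 0, 0]],
  [[0, 0, 0], [0, 0, 0]],
  [[0, 0, 0], [0, 0, 0]],
  [[0, 0, 0.06], [0, 0, 0]],
  [[0, 0, 0.12], [0, 0, 0]],
  [[0, 0, 0.12], [0, 0, 0]],
], gripper=0.6)

```text
time_s: 9.05
tcp_pos: [0.4736, 0.1375, 0.1091]
tool_rot: [0.997, 0.083, -0.003, 0.0]
ft_force: [-0.1, -1.0, -0.6]
gripper_width: 0.0707
grip_force: 0.0
```

Call:
carry_out([
  [[0, 0, 0], [0, 0, 0]],
  [[0, 0, 0], [0, 0, 0]],
  [[0, 0, 0], [0, 0, 0]],
  [[0, 0, 0], [0, 0, 0]],
  [[0, 0, 0], [0, 0, 0]],
  [[0, 0, 0], [0, 0, 0]],
  [[0, 0, 0], [0, 0, 0]],
  [[0, 0, 0], [0, 0, 0]],
  [[0, 0, 0], [0, 0, 0]],
  [[0, 0, 0], [0, 0, 0]],
], gripper=-1, force=35)

```text
time_s: 10.05
tcp_pos: [0.476, 0.138, 0.1123]
tool_rot: [0.997, 0.083, 0.0, 0.0]
ft_force: [0.3, -0.9, 0.3]
gripper_width: 0.0138
grip_force: 35.0
```

Call:
carry_out([
  [[0, 0, -0.12], [0, 0, 0]],
  [[0, 0, -0.25], [0, 0, 0]],
  [[0, 0, -0.3], [0, 0, -0.03]],
  [[0, 0, -0.3], [0, 0, -0.07]],
  [[0, 0, -0.3], [0, 0, -0.11]],
  [[0, 0, -0.3], [0, 0, -0.15]],
  [[0, 0, -0.3], [0, 0, -0.19]],
  [[0, 0, -0.3], [0, 0, -0.23]],
  [[0, 0, -0.3], [0, 0, -0.27]],
  [[0, 0, -0.3], [0, 0, -0.31]],
  [[0, 0, -0.3], [0, 0, -0.35]],
  [[0, 0, -0.3], [0, 0, -0.39]],
])

```text
time_s: 11.25
tcp_pos: [0.4754, 0.138, 0.1864]
tool_rot: [0.766, 0.643, -0.001, -0.0]
ft_force: [-0.6, 0.1, -2.0]
gripper_width: 0.0134
grip_force: 35.0
```

Call:
carry_out([
  [[0, 0, 0], [0, 0, -0.04]],
  [[0, 0, 0], [0, 0, -0.08]],
  [[0, 0, 0], [0, 0, -0.12]],
  [[0, 0, 0], [0, 0, -0.16]],
  [[0, 0, 0], [0, 0, -0.2]],
  [[0, 0, 0], [0, 0, -0.24]],
  [[0, 0, 0], [0, 0, -0.28]],
  [[0, 0, 0], [0, 0, -0.32]],
  [[0, 0, 0], [0, 0, -0.36]],
  [[0, 0, 0], [0, 0, -0.4]],
  [[0, 0, 0], [0, 0, -0.44]],
  [[0, 0, 0], [0, 0, -0.48]],
])

```text
time_s: 12.45
tcp_pos: [0.4753, 0.138, 0.1863]
tool_rot: [0.119, 0.993, -0.0, -0.001]
ft_force: [0.1, 0.4, -2.9]
gripper_width: 0.0134
grip_force: 35.0
```

Run:
```python
from h import *
s=state(); print(s['qpos'].round(2)); M=R.from_quat(s['tool_rot']).as_matrix(); print(np.degrees(np.arctan2(M[1,0],M[0,0])))
goto([.56,.06,.1624],np.radians(180.16)); goto([.6415,.06,.1624],np.radians(180.16))
im=ctrl.capture('wrist'); cv2.imwrite('pics/w5.png',im[:,:,::-1]);sc=ctrl.capture('scene')
o=np.zeros((600,800,3),np.uint8); o[:400,:640]=im[:,:,::-1]; o[400:600,:500]=cv2.resize(sc[140:260,250:550,::-1],(500,200),interpolation=cv2.INTER_CUBIC)
cv2.imwrite('pics/c9.png',o)
```

```text
t 12.45 tcp [0.4753 0.138  0.1863] w 0.0134 gf 35.0 f [ 0.1  0.4 -2.9]
[ 0.23 -0.07  2.    0.    1.22 -1.1 ]
166.36726814841
t 12.45 tcp [0.4753 0.138  0.1863] w 0.0134 gf 35.0 f [ 0.1  0.4 -2.9]
shift [-0.403 -0.223  0.095] turn [-0.    -0.001 -0.077] |mm| 117.5511279742208
t 12.45 tcp [0.4753 0.138  0.1863] w 0.0134 gf 35.0 f [ 0.1  0.4 -2.9]
shift [-0.72  -0.146  0.095] turn [-0.    -0.001 -0.077] |mm| 185.0914741401321
```

View pics/c9.png

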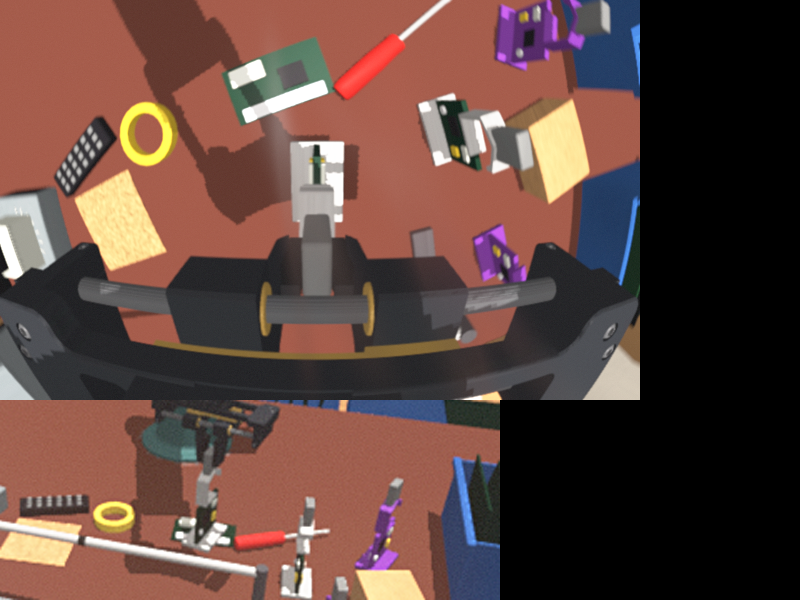

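Run:
```python
from h import *
sc=ctrl.capture('scene').astype(int); old=cv2.imread('pics/s4.png')[:,:,::-1].astype(int)
def prof(I,c,yaw,z0,lab):
  a=np.radians(yaw)
  for z in range(136,72,-6):
    o=[]
    for y in(-8,-4,0,4,8):
      u=proj('scene',[c[0]+(.026*np.cos(a)-y/1e3*np.sin(a)),c[1]+(.026*np.sin(a)+y/1e3*np.cos(a)),z0+z/1e3]).round().astype(int); p=I[u[1],u[0]]
      o.append('brown' if p[0]-p[2]>45 else ('dark' if p.max()<90 else f'w{p.min()}'))
    print(lab,z,o)
prof(sc,(.4755,.138),-13.6,.074,'now'); prof(old,(.4757,.1374),9.5,0,'before')
```

```text
now 136 ['brown', 'w147', 'w175', 'w172', 'w173']
now 130 ['brown', 'w154', 'w159', 'w136', 'w146']
now 124 ['brown', 'w128', 'w127', 'w121', 'w128']
now 118 ['brown', 'w129', 'w128', 'w125', 'w129']
now 112 ['brown', 'w127', 'w124', 'w122', 'w124']
now 106 ['brown', 'w130', 'w129', 'w122', 'w125']
now 100 ['brown', 'w131', 'w127', 'w128', 'w124']
now 94 ['brown', 'w129', 'w128', 'w126', 'w130']
now 88 ['w111', 'w132', 'w129', 'w126', 'w129']
now 82 ['brown', 'brown', 'w91', 'dark', 'dark']
now 76 ['brown', 'dark', 'dark', 'dark', 'dark']
before 136 ['brown', 'w170', 'w169', 'w173', 'w172']
before 130 ['w220', 'w152', 'w155', 'w157', 'w165']
before 124 ['w249', 'w142', 'w133', 'w126', 'w131']
before 118 ['w179', 'w134', 'w133', 'w133', 'w130']
before 112 ['w133', 'w165', 'w166', 'w162', 'w167']
before 106 ['w126', 'w164', 'w162', 'w165', 'w171']
before 100 ['w140', 'w162', 'w162', 'w163', 'w165']
before 94 ['w255', 'w163', 'w165', 'w162', 'w164']
before 88 ['w161', 'w115', 'w110', 'w123', 'w143']
before 82 ['w79', 'dark', 'dark', 'dark', 'dark']
before 76 ['brown', 'brown', 'dark', 'dark', 'brown']
```

Brightness steps at z≈116 only in the "before" profile, where the lip ends and the lit base plate shows. So the mouth already faced +x, and I'll turn it back.

Call:
carry_out([
  [[0, 0, 0], [0, 0, 0.04]],
  [[0, 0, 0], [0, 0, 0.08]],
  [[0, 0, 0], [0, 0, 0.12]],
  [[0, 0, 0], [0, 0, 0.16]],
  [[0, 0, 0], [0, 0, 0.2]],
  [[0, 0, 0], [0, 0, 0.24]],
  [[0, 0, 0], [0, 0, 0.28]],
  [[0, 0, 0], [0, 0, 0.32]],
  [[0, 0, 0], [0, 0, 0.36]],
  [[0, 0, 0], [0, 0, 0.4]],
  [[0, 0, 0], [0, 0, 0.44]],
  [[0, 0, 0], [0, 0, 0.48]],
])

```text
time_s: 13.8
tcp_pos: [0.4757, 0.138, 0.1868]
tool_rot: [0.771, 0.637, -0.0, -0.0]
ft_force: [0.1, -0.0, -3.0]
gripper_width: 0.0139
grip_force: 35.0
```

Call:
carry_out([
  [[0, 0, 0], [0, 0, 0.04]],
  [[0, 0, 0], [0, 0, 0.08]],
  [[0, 0, 0], [0, 0, 0.12]],
  [[0, 0, 0], [0, 0, 0.16]],
  [[0, 0, 0], [0, 0, 0.2]],
  [[0, 0, 0], [0, 0, 0.24]],
  [[0, 0, 0], [0, 0, 0.28]],
  [[0, 0, 0], [0, 0, 0.32]],
  [[0, 0, 0], [0, 0, 0.36]],
  [[0, 0, 0], [0, 0, 0.4]],
  [[0, 0, 0], [0, 0, 0.443]],
  [[0, 0, 0], [0, 0, 0.443]],
])

```text
time_s: 15.0
tcp_pos: [0.4758, 0.138, 0.1869]
tool_rot: [1.0, -0.002, -0.0, 0.0]
ft_force: [0.6, -0.1, -1.7]
gripper_width: 0.0139
grip_force: 35.0
```

Run:
```python
from h import *
s=state(); M=R.from_quat(s['tool_rot']).as_matrix(); print(np.degrees(np.arctan2(M[1,0],M[0,0])))
goto([.56,.06,.1624],np.radians(.16)); goto([.6415,.06,.1624],np.radians(.16))
sc=ctrl.capture('scene').astype(int)
for z in range(136,72,-6):
    u=proj('scene',[.4755+.026,.138,.074+z/1e3]).round().astype(int); print(z,sc[u[1],u[0]].tolist(),end=' ')
```

```text
t 15.0 tcp [0.4758 0.138  0.1869] w 0.0139 gf 35.0 f [ 0.6 -0.1 -1.7]
-0.23801127312945977
t 15.0 tcp [0.4758 0.138  0.1869] w 0.0139 gf 35.0 f [ 0.6 -0.1 -1.7]
shift [0.338 0.311 0.098] turn [ 0.     0.    -0.002] |mm| 117.39726169700333
t 15.0 tcp [0.4758 0.138  0.1869] w 0.0139 gf 35.0 f [ 0.6 -0.1 -1.7]
shift [0.664 0.309 0.098] turn [ 0.     0.    -0.002] |mm| 184.80362910890065
136 [184, 176, 172] 130 [161, 154, 150] 124 [137, 133, 129] 118 [142, 128, 123] 112 [170, 148, 143] 106 [176, 174, 171] 100 [169, 163, 160] 94 [178, 171, 168] 88 [140, 115, 108] 82 [86, 63, 49] 76 [68, 74, 58]
```

Call:
carry_out([
  [[0.1, 0.1, 0.05], [0, 0, -0.002]],
  [[0.2, 0.2, 0.09], [0, 0, -0.002]],
  [[0.338, 0.311, 0.098], [0, 0, -0.002]],
  [[0.338, 0.311, 0.098], [0, 0, -0.002]],
  [[0.338, 0.311, 0.098], [0, 0, -0.002]],
  [[0.338, 0.311, 0.098], [0, 0, -0.002]],
  [[0.338, 0.311, 0.098], [0, 0, -0.002]],
])

```text
time_s: 15.75
tcp_pos: [0.5597, 0.0609, 0.1628]
tool_rot: [1.0, 0.003, -0.0, -0.0]
ft_force: [-0.3, 0.7, -2.2]
gripper_width: 0.0137
grip_force: 34.9
```

Call:
carry_out([
  [[0.08, 0, 0], [0, 0, 0]],
  [[0.16, 0, 0], [0, 0, 0]],
  [[0.24, 0, 0], [0, 0, 0]],
  [[0.3, 0, 0], [0, 0, 0]],
  [[0.326, 0, 0], [0, 0, 0]],
  [[0.326, 0, 0], [0, 0, 0]],
  [[0.326, 0, 0], [0, 0, 0]],
])

```text
time_s: 16.45
tcp_pos: [0.641, 0.061, 0.1627]
tool_rot: [1.0, 0.003, -0.0, 0.0]
ft_force: [-0.1, 0.6, -2.2]
gripper_width: 0.0135
grip_force: 34.9
```

Call:
carry_out([
  [[0, 0, 0.03], [0, 0, 0]],
  [[0, 0, 0.06], [0, 0, 0]],
  [[0, 0, 0.08], [0, 0, 0]],
  [[0, 0, 0.095], [0, 0, 0]],
  [[0, 0, 0.1], [0, 0, 0]],
  [[0, 0, 0.1], [0, 0, 0]],
  [[0, 0, 0.1], [0, 0, 0]],
])

```text
time_s: 17.15
tcp_pos: [0.6422, 0.0606, 0.1378]
tool_rot: [1.0, 0.003, 0.0, -0.0]
ft_force: [0.0, -0.2, -2.0]
gripper_width: 0.0138
grip_force: 34.9
```

Run:
```python
from h import *
state(); cv2.imwrite('pics/s6.png',ctrl.capture('scene')[:,:,::-1]); a=ctrl.capture('wrist'); b=ctrl.capture('scene')
o=np.zeros((600,800,3),np.uint8); o[:400,:640]=a[:,:,::-1]; o[400:,:500]=cv2.resize(b[170:290,190:490,::-1],(500,200),interpolation=cv2.INTER_CUBIC)
cv2.imwrite('pics/c10.png',o)
```

```text
t 17.15 tcp [0.6422 0.0606 0.1378] w 0.0138 gf 34.9 f [ 0.  -0.2 -2. ]
```

Call:
carry_out([
  [[0, 0, 0.006], [0, 0, 0]],
  [[0, 0, 0.012], [0, 0, 0]],
  [[0, 0, 0.012], [0, 0, 0]],
  [[0, 0, 0.012], [0, 0, 0]],
])

```text
time_s: 17.7
tcp_pos: [0.6424, 0.0606, 0.1376]
tool_rot: [1.0, 0.003, 0.001, 0.0]
ft_force: [-5.6, -1.3, 9.4]
gripper_width: 0.0133
grip_force: 34.9
```

Run:
```python
from h import *
print(np.mean([ctrl.capture('top') is None or ctrl.read_state()['ft_force'] for _ in range(6)],axis=0)); state()
```

```text
[-4.70272555 -0.60506723  8.95888124]
t 18.0 tcp [0.6424 0.0606 0.1375] w 0.0141 gf 34.9 f [-4.8 -0.6  9.3]
```

Call:
carry_out([
  [[-0.003, 0, -0.01], [0, 0, 0]],
  [[-0.003, 0, -0.01], [0, 0, 0]],
])

```text
time_s: 18.2
tcp_pos: [0.6415, 0.0607, 0.1376]
tool_rot: [1.0, 0.003, 0.001, -0.0]
ft_force: [0.7, -0.5, 3.8]
gripper_width: 0.0137
grip_force: 34.9
```

Call:
carry_out([
  [[0, 0, 0], [0, 0, 0]],
  [[0, 0, 0], [0, 0, 0]],
  [[0, 0, 0], [0, 0, 0]],
  [[0, 0, 0], [0, 0, 0]],
  [[0, 0, 0], [0, 0, 0]],
  [[0, 0, 0], [0, 0, 0]],
], gripper=0.1)

```text
time_s: 18.8
tcp_pos: [0.6412, 0.0606, 0.1372]
tool_rot: [1.0, 0.003, -0.0, -0.0]
ft_force: [-0.3, -0.3, 0.2]
gripper_width: 0.0486
grip_force: 0.0
```

Call:
carry_out([
  [[0, 0, -0.12], [0, 0, 0]],
  [[0, 0, -0.3], [0, 0, 0]],
  [[0, 0, -0.5], [0, 0, 0]],
  [[0, 0, -0.5], [0, 0, 0]],
  [[0, 0, -0.5], [0, 0, 0]],
])

```text
time_s: 19.3
tcp_pos: [0.6425, 0.0607, 0.2648]
tool_rot: [1.0, 0.003, 0.002, -0.0]
ft_force: [-0.3, 0.9, -0.3]
gripper_width: 0.0483
grip_force: 0.0
```

Call:
carry_out([
  [[-0.6, -0.9, -0.1], [0, 0, 0]],
  [[-0.6, -0.9, -0.1], [0, 0, 0]],
  [[-0.6, -0.9, -0.1], [0, 0, 0]],
  [[-0.6, -0.9, -0.1], [0, 0, 0]],
  [[-0.6, -0.9, -0.1], [0, 0, 0]],
  [[-0.6, -0.9, -0.1], [0, 0, 0]],
  [[-0.6, -0.9, -0.1], [0, 0, 0]],
  [[-0.6, -0.9, -0.1], [0, 0, 0]],
])

```text
time_s: 20.1
tcp_pos: [0.4893, 0.2844, 0.2854]
tool_rot: [1.0, 0.003, -0.001, 0.001]
ft_force: [1.2, 0.7, -0.7]
gripper_width: 0.0485
grip_force: 0.0
```

Run:
```python
from h import *
s=state(); C=cal('wrist'); a=ctrl.capture('wrist'); b=ctrl.capture('scene'); c=ctrl.capture('top')
np.savez('pics/w7.npz',K=C[0],M=C[1],t=C[2])
for n,i in(('w7',a),('s7',b),('t7',c)): cv2.imwrite(f'pics/{n}.png',i[:,:,::-1])
o=np.zeros((600,800,3),np.uint8); o[:380,:800]=cv2.resize(a[0:247,100:620,::-1],(800,380),interpolation=cv2.INTER_CUBIC)
o[380:,:400]=cv2.resize(b[150:282,240:480,::-1],(400,220),interpolation=cv2.INTER_CUBIC)
o[380:,400:]=cv2.resize(c[130:240,180:380,::-1],(400,220),interpolation=cv2.INTER_CUBIC)
cv2.imwrite('pics/c11.png',o)
print([proj('wrist',[.461,.3035,.172],C),proj('wrist',[.6415,.06,.196],C)])
```

```text
t 20.1 tcp [0.4893 0.2844 0.2854] w 0.0485 gf 0.0 f [ 1.2  0.7 -0.7]
[array([297.57844027, 207.56978307]), array([534.44772531,  48.86203445])]
```

View pics/c11.png

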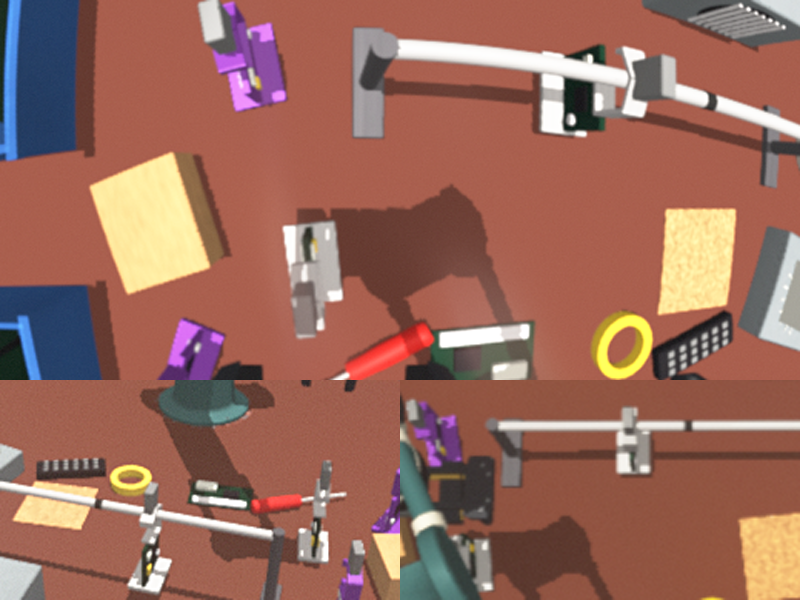

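Carrier 1 hangs on the loading half, clear of the band, and the other carrier (tab near wrist pixel (299,205)) is where it was. On to the second.

Run:
```python
from h import *
z=np.load('pics/w7.npz');C=(z['K'],z['M'],z['t'])
f=lambda x,y:(100+x/1.5385,y/1.5385)
A,B=onz('wrist',f(335,222),.008,C),onz('wrist',f(342,298),.008,C); v=A-B; print(A,B,np.degrees(np.arctan2(v[1],v[0])),np.linalg.norm(v))
# fine: crop tab region threshold
print(onz('wrist',f(308,311),.172,C),onz('wrist',f(297,336),.172,C))
goto([.461,.303,.15],np.radians(5.3))
goto([.461,.303,.111],np.radians(5.3))
```

```text
[0.50407534 0.28252577 0.008     ] [0.4269974  0.27488336 0.008     ] 5.662466966770322 0.07745589622394583
[0.46682967 0.30077382 0.172     ] [0.44914092 0.30834788 0.172     ]
t 20.25 tcp [0.4904 0.2835 0.2861] w 0.0481 gf 0.0 f [ 0.3 -0.3 -0. ]
shift [-0.117 -0.079  0.545] turn [ 0.     0.    -0.028] |mm| 140.59766065200154
t 20.25 tcp [0.4904 0.2835 0.2861] w 0.0481 gf 0.0 f [ 0.3 -0.3 -0. ]
shift [-0.116 -0.079  0.701] turn [ 0.     0.    -0.028] |mm| 178.6200146321959
```

Call:
carry_out([
  [[-0.115, -0.08, 0.2], [0, 0, -0.029]],
  [[-0.115, -0.08, 0.3], [0, 0, -0.029]],
  [[-0.115, -0.08, 0.4], [0, 0, -0.029]],
  [[-0.115, -0.08, 0.5], [0, 0, -0.029]],
  [[-0.115, -0.08, 0.6], [0, 0, -0.029]],
  [[-0.115, -0.08, 0.7], [0, 0, -0.029]],
  [[-0.115, -0.08, 0.7], [0, 0, -0.029]],
  [[-0.115, -0.08, 0.7], [0, 0, -0.029]],
])

```text
time_s: 21.05
tcp_pos: [0.4615, 0.3037, 0.1119]
tool_rot: [0.999, 0.047, -0.001, 0.0]
ft_force: [0.5, -0.4, 0.7]
gripper_width: 0.0485
grip_force: 0.0
```

Call:
carry_out([
  [[0, 0, 0], [0, 0, 0]],
  [[0, 0, 0], [0, 0, 0]],
  [[0, 0, 0], [0, 0, 0]],
  [[0, 0, 0], [0, 0, 0]],
  [[0, 0, 0], [0, 0, 0]],
  [[0, 0, 0], [0, 0, 0]],
  [[0, 0, 0], [0, 0, 0]],
], gripper=-1, force=35)

```text
time_s: 21.75
tcp_pos: [0.4615, 0.3048, 0.1129]
tool_rot: [0.999, 0.048, 0.0, -0.0]
ft_force: [-0.1, -1.3, 4.9]
gripper_width: 0.0135
grip_force: 35.0
```

Call:
carry_out([
  [[0, 0, -0.1], [0, 0, 0]],
  [[0, 0, -0.2], [0, 0, 0]],
  [[0, 0, -0.3], [0, 0, 0.01]],
  [[0, 0, -0.3], [0, 0, 0.029]],
  [[0, 0, -0.3], [0, 0, 0.029]],
])

```text
time_s: 22.25
tcp_pos: [0.4609, 0.3048, 0.187]
tool_rot: [1.0, 0.002, -0.0, -0.0]
ft_force: [-0.1, 0.1, -3.9]
gripper_width: 0.0139
grip_force: 35.0
```

Run:
```python
from h import *
goto([.56,.165,.1624],np.radians(.16)); goto([.6413,.165,.1624],np.radians(.16))
```

```text
t 22.25 tcp [0.4609 0.3048 0.187 ] w 0.0139 gf 35.0 f [-0.1  0.1 -3.9]
shift [0.394 0.561 0.098] turn [-0.     0.     0.001] |mm| 173.08436722011453
t 22.25 tcp [0.4609 0.3048 0.187 ] w 0.0139 gf 35.0 f [-0.1  0.1 -3.9]
shift [0.719 0.563 0.098] turn [-0.     0.     0.001] |mm| 229.51952070193605
```

Call:
carry_out([
  [[0.05, 0.15, 0.05], [0, 0, 0.001]],
  [[0.15, 0.3, 0.098], [0, 0, 0.001]],
  [[0.25, 0.45, 0.098], [0, 0, 0.001]],
  [[0.392, 0.561, 0.098], [0, 0, 0.001]],
  [[0.392, 0.561, 0.098], [0, 0, 0.001]],
  [[0.392, 0.561, 0.098], [0, 0, 0.001]],
  [[0.392, 0.561, 0.098], [0, 0, 0.001]],
])

```text
time_s: 22.95
tcp_pos: [0.5582, 0.1651, 0.1611]
tool_rot: [1.0, 0.001, -0.002, 0.0]
ft_force: [-0.6, 0.5, -3.5]
gripper_width: 0.0138
grip_force: 35.0
```

Call:
carry_out([
  [[0.08, 0, 0], [0, 0, 0]],
  [[0.16, 0, 0], [0, 0, 0]],
  [[0.24, 0, 0], [0, 0, 0]],
  [[0.3, 0, 0], [0, 0, 0]],
  [[0.325, 0, 0], [0, 0, 0]],
  [[0.325, 0, 0], [0, 0, 0]],
  [[0.325, 0, 0], [0, 0, 0]],
])

```text
time_s: 23.65
tcp_pos: [0.6398, 0.1657, 0.1622]
tool_rot: [1.0, 0.001, -0.001, 0.0]
ft_force: [-0.9, 0.7, -3.5]
gripper_width: 0.0139
grip_force: 35.0
```

Call:
carry_out([
  [[0, 0, 0.03], [0, 0, 0]],
  [[0, 0, 0.06], [0, 0, 0]],
  [[0, 0, 0.08], [0, 0, 0]],
  [[0, 0, 0.09], [0, 0, 0]],
  [[0, 0, 0.1], [0, 0, 0]],
  [[0, 0, 0.105], [0, 0, 0]],
  [[0, 0, 0.105], [0, 0, 0]],
])

```text
time_s: 24.35
tcp_pos: [0.6411, 0.1651, 0.138]
tool_rot: [1.0, 0.001, 0.0, -0.0]
ft_force: [-3.1, -0.8, 2.8]
gripper_width: 0.0135
grip_force: 35.0
```

Call:
carry_out([
  [[-0.004, 0, 0], [0, 0, 0]],
  [[-0.004, 0, 0], [0, 0, 0]],
  [[-0.004, 0, 0], [0, 0, 0]],
  [[-0.004, 0, 0], [0, 0, 0]],
  [[-0.004, 0, 0], [0, 0, 0]],
  [[-0.004, 0, 0], [0, 0, 0]],
], gripper=0.1)

```text
time_s: 24.95
tcp_pos: [0.6402, 0.1651, 0.1364]
tool_rot: [1.0, 0.001, 0.0, -0.0]
ft_force: [-1.0, 0.3, -0.2]
gripper_width: 0.0485
grip_force: 0.0
```

Call:
carry_out([
  [[0, 0, -0.1], [0, 0, 0]],
  [[0, 0, -0.25], [0, 0, 0]],
  [[0, 0, -0.4], [0, 0, 0]],
  [[0, 0, -0.4], [0, 0, 0]],
  [[-0.7, 0, -0.6], [0, 0, 0]],
  [[-0.7, 0, -0.6], [0, 0, 0]],
  [[-0.7, 0, -0.6], [0, 0, 0]],
  [[-0.7, 0, -0.6], [0, 0, 0]],
  [[-0.7, 0, -0.6], [0, 0, 0]],
  [[-0.7, 0, -0.6], [0, 0, 0]],
])

```text
time_s: 25.95
tcp_pos: [0.4651, 0.1648, 0.2866]
tool_rot: [1.0, 0.001, 0.001, -0.0]
ft_force: [0.2, 0.4, 0.2]
gripper_width: 0.0484
grip_force: 0.0
```

```bash
cat >> h.py <<'E'
def tabs(n='top',z=.19,x=(.60,.69),ys=(-.3,.26)):
    """white/grey hook+tab blobs near the rail: y centres by greyness above the bar"""
    I=ctrl.capture(n); return I
E
python3 - <<'E'
from h import *
s=state(); C=cal('wrist'); a=ctrl.capture('wrist'); b=ctrl.capture('scene'); c=ctrl.capture('top')
for n,i in(('w8',a),('s8',b),('t8',c)): cv2.imwrite(f'pics/{n}.png',i[:,:,::-1])
# top: rows just robot-side and far of the bar: columns not bench-brown
for n,I,f in(('top',c,lambda y,x,z:proj('top',[x,y,z])),('scene',b,lambda y,x,z:proj('scene',[x,y,z]))):
  for x,z in((.6415,.185),(.6415,.172)):
    r=[]
    for y in np.arange(-.24,.24,.004):
        u=f(y,x,z).round().astype(int); p=I[u[1],u[0]].astype(int)
        r.append('.' if p[0]-p[2]>30 else '#')
    print(n,z,''.join(r))
E
```

```text
t 25.95 tcp [0.4651 0.1648 0.2866] w 0.0484 gf 0.0 f [0.2 0.4 0.2]
top 0.185 .........................................................................#####....................######..####..########
top 0.172 ..........................................................................####...................########.#####.########
scene 0.185 #######################.......########....................................#####...........##############................
scene 0.172 #####################.....................................................######....................####................
```

Run:
```python
from h import *
goto([.6408,.0607,.27],np.radians(.16));goto([.6408,.0607,.1372],np.radians(.16))
```

```text
t 26.1 tcp [0.4657 0.1646 0.2856] w 0.0488 gf 0.0 f [-0.3 -0.1  0.1]
shift [0.7   0.417 0.062] turn [ 0.  0. -0.] |mm| 204.18804722286455
t 26.1 tcp [0.4657 0.1646 0.2856] w 0.0488 gf 0.0 f [-0.3 -0.1  0.1]
shift [0.7   0.417 0.593] turn [ 0.  0. -0.] |mm| 251.92466175039723
```

Call:
carry_out([
  [[0.3, 0.417, 0.03], [0, 0, 0]],
  [[0.6, 0.417, 0.03], [0, 0, 0]],
  [[0.7, 0.417, 0.06], [0, 0, 0]],
  [[0.7, 0.417, 0.06], [0, 0, 0]],
  [[0.7, 0.417, 0.1], [0, 0, 0]],
  [[0.7, 0.417, 0.2], [0, 0, 0]],
  [[0.7, 0.417, 0.3], [0, 0, 0]],
  [[0.7, 0.417, 0.4], [0, 0, 0]],
  [[0.7, 0.417, 0.5], [0, 0, 0]],
  [[0.7, 0.417, 0.59], [0, 0, 0]],
  [[0.7, 0.417, 0.59], [0, 0, 0]],
  [[0.7, 0.417, 0.59], [0, 0, 0]],
])

```text
time_s: 27.3
tcp_pos: [0.6398, 0.0609, 0.1379]
tool_rot: [1.0, 0.001, -0.001, 0.0]
ft_force: [0.0, 0.0, 0.6]
gripper_width: 0.0485
grip_force: 0.0
```

Call:
carry_out([
  [[0, 0, 0], [0, 0, 0]],
  [[0, 0, 0], [0, 0, 0]],
  [[0, 0, 0], [0, 0, 0]],
  [[0, 0, 0], [0, 0, 0]],
  [[0, 0, 0], [0, 0, 0]],
  [[0, 0, 0], [0, 0, 0]],
  [[0, 0, 0], [0, 0, 0]],
], gripper=-1, force=25)

```text
time_s: 28.0
tcp_pos: [0.6407, 0.0608, 0.1397]
tool_rot: [1.0, 0.001, 0.0, 0.0]
ft_force: [-0.6, -0.1, 3.7]
gripper_width: 0.0138
grip_force: 25.0
```

Call:
carry_out([
  [[0, 0.05, 0], [0, 0, 0]],
  [[0, 0.12, 0], [0, 0, 0]],
  [[0, 0.2, 0], [0, 0, 0]],
  [[0, 0.28, 0], [0, 0, 0]],
  [[0, 0.28, 0], [0, 0, 0]],
])

```text
time_s: 28.5
tcp_pos: [0.6409, -0.0136, 0.1397]
tool_rot: [1.0, -0.0, 0.001, 0.002]
ft_force: [-1.3, -4.9, 4.7]
gripper_width: 0.0137
grip_force: 25.0
```

Call:
carry_out([
  [[0.003, 0.08, 0], [0, 0, 0]],
  [[0.003, 0.16, 0], [0, 0, 0]],
  [[0.003, 0.24, 0], [0, 0, 0]],
  [[0.003, 0.32, 0], [0, 0, 0]],
  [[0.003, 0.4, 0], [0, 0, 0]],
  [[0.003, 0.48, 0], [0, 0, 0]],
  [[0.003, 0.56, 0], [0, 0, 0]],
  [[0.003, 0.64, 0], [0, 0, 0]],
  [[0.003, 0.72, 0], [0, 0, 0]],
  [[0.003, 0.8, 0], [0, 0, 0]],
  [[0.003, 0.82, 0], [0, 0, 0]],
  [[0.003, 0.82, 0], [0, 0, 0]],
])

```text
time_s: 29.7
tcp_pos: [0.6418, -0.2157, 0.1397]
tool_rot: [1.0, 0.0, 0.0, 0.001]
ft_force: [0.0, -1.3, 5.1]
gripper_width: 0.0136
grip_force: 25.0
```

Call:
carry_out([
  [[0, 0, 0], [0, 0, 0]],
  [[0, 0, 0], [0, 0, 0]],
  [[0, 0, 0], [0, 0, 0]],
  [[0, 0, 0], [0, 0, 0]],
  [[0, 0, 0], [0, 0, 0]],
  [[0, 0, 0], [0, 0, 0]],
], gripper=0.1)

```text
time_s: 30.3
tcp_pos: [0.6416, -0.214, 0.1389]
tool_rot: [1.0, 0.001, -0.0, -0.0]
ft_force: [1.2, 0.8, 0.0]
gripper_width: 0.0483
grip_force: 0.0
```

Call:
carry_out([
  [[0, 0, -0.1], [0, 0, 0]],
  [[0, 0, -0.25], [0, 0, 0]],
  [[0, 0, -0.4], [0, 0, 0]],
  [[0, 0, -0.6], [0, 0, 0]],
  [[0, 0, -0.6], [0, 0, 0]],
  [[0, 0, -0.6], [0, 0, 0]],
])

```text
time_s: 30.9
tcp_pos: [0.6428, -0.2145, 0.2918]
tool_rot: [1.0, 0.001, 0.002, 0.001]
ft_force: [0.3, -0.8, -0.3]
gripper_width: 0.0485
grip_force: 0.0
```

```bash
cat > chk.py <<'E'
from h import *
def chk():
  for n in('top','scene'):
    I=ctrl.capture(n).astype(int); cv2.imwrite(f'pics/chk_{n}.png',I[:,:,::-1])
    for z in(.185,.172,.15,.1):
      r=''
      for y in np.arange(-.30,.26,.004):
        u=proj(n,[.6415,y,z]).round().astype(int); p=I[u[1],u[0]]
        r+='.' if p[0]-p[2]>30 else '#'
      print(n,z,r)
E
python3 - <<'E'
from chk import *
state(); chk(); goto([.641,.165,.27],0)
E
```

```text
t 30.9 tcp [ 0.6428 -0.2145  0.2918] w 0.0485 gf 0.0 f [ 0.3 -0.8 -0.3]
top 0.185 ####################################.............................................................................######..................#..
top 0.172 ####################################.#.#.....##..###............................................................########.......#######..####
top 0.15 ############################################################################################################################################
top 0.1 ###################################.........................................................................##############.........#########
scene 0.185 ######################################.......########....................................................#######.######.....................
scene 0.172 ####################################...............................................................................####.....................
scene 0.15 ############################################################################################################################################
scene 0.1 ####....#.##################.......................................................................................####..................###
t 31.0 tcp [ 0.6409 -0.2138  0.2876] w 0.0483 gf 0.0 f [-0.4  0.1 -0.2]
shift [ 0.003 -1.515  0.071] turn [-0.     0.001  0.001] |mm| 379.2260002259194[ WARN:0@1.013] global loadsave.cpp:1063 imwrite_ Unsupported depth image for selected encoder is fallbacked to CV_8U.
```

Call:
carry_out([
  [[0.001, -0.2, 0], [0, 0, 0]],
  [[0.001, -0.4, 0], [0, 0, 0]],
  [[0.001, -0.6, 0], [0, 0, 0]],
  [[0.001, -0.8, 0], [0, 0, 0]],
  [[0.001, -0.9, 0], [0, 0, 0]],
  [[0.001, -0.9, 0], [0, 0, 0]],
])

```text
time_s: 31.6
tcp_pos: [0.6399, 0.0147, 0.2862]
tool_rot: [1.0, 0.003, -0.002, -0.001]
ft_force: [0.1, -0.2, 0.5]
gripper_width: 0.0484
grip_force: 0.0
```

Call:
carry_out([
  [[0.002, -0.2, 0], [0, 0, 0]],
  [[0.002, -0.4, 0], [0, 0, 0]],
  [[0.002, -0.55, 0], [0, 0, 0]],
  [[0.002, -0.615, 0.0], [0, 0, 0]],
  [[0.002, -0.615, 0.05], [0, 0, 0]],
  [[0.002, -0.615, 0.15], [0, 0, 0]],
  [[0.002, -0.615, 0.25], [0, 0, 0]],
  [[0.002, -0.615, 0.4], [0, 0, 0]],
  [[0.002, -0.615, 0.5], [0, 0, 0]],
  [[0.002, -0.615, 0.595], [0, 0, 0]],
  [[0.002, -0.615, 0.595], [0, 0, 0]],
  [[0.002, -0.615, 0.595], [0, 0, 0]],
])

```text
time_s: 32.8
tcp_pos: [0.641, 0.1624, 0.139]
tool_rot: [1.0, 0.0, -0.001, 0.001]
ft_force: [1.0, -0.2, 0.9]
gripper_width: 0.0484
grip_force: 0.0
```

Call:
carry_out([
  [[0, 0, 0], [0, 0, 0]],
  [[0, 0, 0], [0, 0, 0]],
  [[0, 0, 0], [0, 0, 0]],
  [[0, 0, 0], [0, 0, 0]],
  [[0, 0, 0], [0, 0, 0]],
  [[0, 0, 0], [0, 0, 0]],
  [[0, 0, 0], [0, 0, 0]],
], gripper=-1, force=25)

```text
time_s: 33.5
tcp_pos: [0.642, 0.1648, 0.141]
tool_rot: [1.0, 0.001, 0.001, -0.0]
ft_force: [-0.3, 0.7, 3.5]
gripper_width: 0.0138
grip_force: 25.0
```

Run:
```python
from h import *
goto([.6412,-.105,.1375],0)
```

```text
t 33.5 tcp [0.642  0.1648 0.141 ] w 0.0138 gf 25.0 f [-0.3  0.7  3.5]
shift [-0.006  1.079  0.014] turn [-0.    -0.     0.001] |mm| 269.8714011919314
```

Call:
carry_out([
  [[0, 0.04, 0], [0, 0, 0]],
  [[0, 0.12, 0], [0, 0, 0]],
  [[0, 0.2, 0], [0, 0, 0]],
  [[0, 0.28, 0], [0, 0, 0]],
  [[0, 0.36, 0], [0, 0, 0]],
  [[0, 0.44, 0], [0, 0, 0]],
  [[0, 0.52, 0], [0, 0, 0]],
  [[0, 0.6, 0], [0, 0, 0]],
  [[0, 0.6, 0], [0, 0, 0]],
])

```text
time_s: 34.4
tcp_pos: [0.6422, 0.0107, 0.1409]
tool_rot: [1.0, -0.0, 0.001, 0.002]
ft_force: [-0.1, -4.2, 5.0]
gripper_width: 0.0141
grip_force: 25.0
```

Call:
carry_out([
  [[0, 0.06, 0], [0, 0, 0]],
  [[0, 0.14, 0], [0, 0, 0]],
  [[0, 0.22, 0], [0, 0, 0]],
  [[0, 0.3, 0], [0, 0, 0]],
  [[0, 0.38, 0], [0, 0, 0]],
  [[0, 0.44, 0], [0, 0, 0]],
  [[0, 0.48, 0], [0, 0, 0]],
  [[0, 0.48, 0], [0, 0, 0]],
  [[0, 0.48, 0], [0, 0, 0]],
])

```text
time_s: 35.3
tcp_pos: [0.6426, -0.1068, 0.1409]
tool_rot: [1.0, 0.001, 0.001, 0.001]
ft_force: [-0.2, -3.1, 5.2]
gripper_width: 0.0136
grip_force: 25.0
```

Call:
carry_out([
  [[0, 0, 0], [0, 0, 0]],
  [[0, 0, 0], [0, 0, 0]],
  [[0, 0, 0], [0, 0, 0]],
  [[0, 0, 0], [0, 0, 0]],
  [[0, 0, 0], [0, 0, 0]],
  [[0, 0, 0], [0, 0, 0]],
], gripper=0.1)

```text
time_s: 35.9
tcp_pos: [0.6421, -0.1052, 0.1401]
tool_rot: [1.0, 0.001, -0.0, -0.0]
ft_force: [0.4, 0.3, 0.2]
gripper_width: 0.0487
grip_force: 0.0
```

Call:
carry_out([
  [[0, 0, -0.1], [0, 0, 0]],
  [[0, 0, -0.25], [0, 0, 0]],
  [[0, 0, -0.4], [0, 0, 0]],
  [[0, 0, -0.6], [0, 0, 0]],
  [[-0.2, 0, -0.6], [0, 0, 0]],
  [[-0.4, 0, -0.6], [0, 0, 0]],
  [[-0.6, 0.2, -0.6], [0, 0, 0]],
  [[-0.6, 0.4, -0.6], [0, 0, 0]],
  [[-0.6, 0.4, -0.6], [0, 0, 0]],
  [[-0.6, 0.4, -0.6], [0, 0, 0]],
])

```text
time_s: 36.9
tcp_pos: [0.4919, -0.2075, 0.2905]
tool_rot: [1.0, -0.001, 0.0, 0.0]
ft_force: [0.3, -0.2, -0.3]
gripper_width: 0.0488
grip_force: 0.0
```

```bash
python3 - <<'E' 2>/dev/null
from chk import *
s=state(); chk(); C=cal('wrist'); a=ctrl.capture('wrist'); cv2.imwrite('pics/w9.png',a[:,:,::-1]); np.savez('pics/w9.npz',K=C[0],M=C[1],t=C[2])
# cover & bar in wrist and top/scene : black blob near bar top z .14
for n,CC in(('wrist',C),('top',None),('scene',None)):
    I=ctrl.capture(n).astype(int); u=proj(n,[.446,-.363,.14],CC); x0,y0=u.astype(int)
    S=28
    m=np.zeros(I.shape[:2],np.uint8); m[max(y0-S,0):y0+S,max(x0-S,0):x0+S]=(I[max(y0-S,0):y0+S,max(x0-S,0):x0+S].max(2)<75)
    N,l,st,ce=cv2.connectedComponentsWithStats(m)
    print(n,u,[(st[i].tolist(),ce[i].round(1).tolist()) for i in range(1,N) if st[i][4]>15])
E
```

```text
t 36.9 tcp [ 0.4919 -0.2075  0.2905] w 0.0488 gf 0.0 f [ 0.3 -0.2 -0.3]
top 0.185 ##################..########..................##############.............................................................................#..
top 0.172 ##################.###########....#..........###############...................................................................#######..####
top 0.15 ############################################################################################################################################
top 0.1 ###############...#############.............###############........................................................................#########
scene 0.185 ######################################.......########....................................................#######.##...#.....................
scene 0.172 ####################################..........#####.........................................................................................
scene 0.15 ############################################################################################################################################
scene 0.1 ####....#.##################..................#####......................................................................................###
wrist [446.13179291 211.88285375] [([445, 183, 17, 21, 158], [452.6, 190.0])]
top [448.0379428  222.04073434] [([424, 194, 12, 6, 60], [430.0, 196.6]), ([442, 194, 10, 7, 49], [446.6, 196.4]), ([436, 235, 5, 10, 22], [438.4, 239.9])]
scene [218.76991347 172.9423664 ] [([210, 170, 15, 15, 132], [217.5, 177.0])]
```

Call:
carry_out([
  [[-0.2, 0.3, 0], [0, 0, 0]],
  [[-0.36, 0.61, 0], [0, 0, 0]],
  [[-0.36, 0.61, 0], [0, 0, 0]],
  [[-0.36, 0.61, 0], [0, 0, 0]],
  [[-0.36, 0.61, 0], [0, 0, 0]],
  [[-0.36, 0.61, 0], [0, 0, 0]],
])

```text
time_s: 37.8
tcp_pos: [0.4031, -0.3578, 0.29]
tool_rot: [1.0, 0.001, 0.0, -0.001]
ft_force: [0.7, 0.2, -0.5]
gripper_width: 0.0485
grip_force: 0.0
```

```bash
python3 - <<'E' 2>/dev/null
from h import *
s=state(); C=cal('wrist'); I=ctrl.capture('wrist').astype(int); C2=cal('wrist')
cv2.imwrite('pics/w10.png',I[:,:,::-1].astype(np.uint8)); np.savez('pics/w10.npz',K=C[0],M=C[1],t=C[2])
u=proj('wrist',[.446,-.363,.14],C); print(u)
x0,y0=u.astype(int)
for nm,cond,z,mn in(('black',I.max(2)<80,.14,60),('white',I.min(2)>150,.106,200)):
    m=np.zeros(I.shape[:2],np.uint8); m[y0-80:min(y0+60,235),x0-90:x0+90]=cond[y0-80:min(y0+60,235),x0-90:x0+90]
    N,l,st,ce=cv2.connectedComponentsWithStats(m)
    for i in range(1,N):
        if st[i][4]>mn:
            ct=max(cv2.findContours((l==i).astype(np.uint8),0,2)[0],key=cv2.contourArea)
            W=np.array([onz('wrist',q[0],z,C)[:2] for q in ct],np.float32)
            r=cv2.minAreaRect(W*1000); print(nm,st[i].tolist(),ce[i].round(1),np.round(r[0],1),np.round(r[1],1),round(r[2],1))
E
```

```text
t 37.8 tcp [ 0.4031 -0.3578  0.29  ] w 0.0485 gf 0.0 f [ 0.7  0.2 -0.5]
[321.79395468 134.19672411]
black [319, 142, 14, 16, 133] [325.3 150.9] [ 429.7 -366.7] [12.  18.1] 79.4
black [231, 148, 24, 34, 213] [244.1 164.7] [ 412.9 -271. ] [31.5 27.8] 21.1
white [231, 62, 12, 82, 597] [234.7 109.3] [ 483.1 -261. ] [14.2 99.4] 88.6
white [264, 64, 125, 111, 9377] [320.4 119. ] [ 452.4 -367.1] [129.5 129.1] 79.0
```

```bash
python3 - <<'E' 2>/dev/null
from h import *
z=np.load('pics/w10.npz');C=(z['K'],z['M'],z['t']); I=cv2.imread('pics/w10.png').astype(int)
g=I.max(2)
for v in range(60,190,6): print(v,g[v,256:396:5].tolist())
E
```

```text
60 [176, 178, 181, 186, 184, 179, 175, 174, 174, 175, 177, 174, 177, 176, 175, 176, 176, 176, 176, 176, 176, 177, 176, 177, 178, 179, 177, 179]
66 [179, 180, 184, 188, 186, 182, 234, 219, 182, 168, 171, 175, 178, 176, 176, 175, 176, 175, 176, 177, 178, 178, 177, 177, 179, 177, 177, 177]
72 [179, 180, 185, 189, 189, 205, 239, 239, 238, 237, 238, 238, 237, 232, 202, 161, 170, 177, 177, 176, 178, 178, 177, 179, 177, 177, 180, 178]
78 [179, 179, 186, 192, 193, 234, 238, 238, 238, 239, 238, 238, 237, 235, 234, 235, 234, 234, 232, 218, 176, 171, 178, 179, 180, 180, 179, 181]
84 [181, 183, 188, 194, 193, 238, 238, 236, 236, 238, 238, 237, 237, 234, 235, 236, 236, 234, 233, 232, 231, 232, 229, 228, 218, 184, 170, 181]
90 [183, 183, 189, 197, 193, 239, 238, 239, 238, 255, 255, 255, 255, 250, 233, 236, 236, 233, 234, 232, 230, 231, 231, 229, 227, 229, 222, 182]
96 [184, 186, 191, 200, 216, 240, 239, 239, 252, 255, 255, 255, 255, 255, 255, 255, 255, 255, 255, 252, 226, 230, 232, 227, 227, 227, 193, 181]
102 [184, 186, 190, 201, 232, 240, 239, 242, 255, 255, 255, 255, 255, 255, 255, 255, 255, 25
[... 1372 characters left out ...]
 235, 235, 223, 176, 164, 206, 201, 228, 235, 232, 233, 233, 233, 234, 233, 234, 235, 146, 148, 133, 122, 128, 130, 130]
168 [149, 177, 202, 226, 235, 235, 221, 175, 166, 157, 150, 224, 147, 143, 144, 149, 169, 226, 234, 235, 232, 143, 147, 120, 124, 124, 128, 130]
174 [176, 177, 179, 182, 188, 193, 191, 181, 150, 149, 151, 160, 148, 142, 141, 141, 139, 142, 144, 140, 143, 142, 142, 115, 121, 122, 125, 128]
180 [177, 177, 177, 181, 187, 191, 189, 191, 183, 179, 123, 122, 114, 160, 129, 127, 141, 141, 144, 144, 142, 144, 137, 112, 114, 117, 122, 126]
186 [177, 177, 178, 178, 183, 187, 185, 187, 183, 132, 125, 120, 169, 177, 176, 177, 175, 175, 177, 162, 145, 133, 113, 108, 113, 115, 118, 122]
```

```bash
python3 - <<'E' 2>/dev/null
from h import *
z=np.load('pics/w10.npz');C=(z['K'],z['M'],z['t']); I=cv2.imread('pics/w10.png').astype(int); g=I.max(2)
def fit(m,z):
    N,l,st,ce=cv2.connectedComponentsWithStats(m.astype(np.uint8)); i=1+st[1:,4].argmax()
    ct=max(cv2.findContours((l==i).astype(np.uint8),0,2)[0],key=cv2.contourArea)
    W=np.array([onz('wrist',q[0],z,C)[:2] for q in ct],np.float32)*1000
    r=cv2.minAreaRect(W); print(st[i].tolist(),ce[i].round(1),np.round(r[0],1),np.round(r[1],1),round(r[2],1))
w=np.zeros_like(g,bool); w[95:150,310:345]=1
fit((g>82)&(g<135)&w,.14); fit((g<135)&w,.14)
w=np.zeros_like(g,bool); w[80:150,280:385]=1
fit(((g>=247)|(g<135))&w,.106)
# box: grey top
E
python3 - <<'E'
import cv2,numpy as np
I=cv2.imread('pics/w10.png')[40:235,230:410]; o=cv2.resize(I,(554,600),interpolation=cv2.INTER_CUBIC); J=cv2.imread('pics/chk_scene.png')[180:270,200:320]
p=np.zeros((600,800,3),np.uint8);p[:,:554]=o;p[:185,554:]=cv2.resize(J,(246,185)); K=cv2.imread('pics/chk_top.png')[140:180,320:430]; p[200:290,554:]=cv2.resize(K,(246,90)); cv2.imwrite('pics/c12.png',p)
E
```

```text
[321, 106, 19, 41, 455] [329.9 125.4] [ 454.3 -371.5] [13.  44.7] 80.1
[319, 106, 21, 44, 525] [329.4 128.1] [ 452.3 -371.3] [13.7 48.8] 78.0
[283, 86, 89, 64, 3571] [323.2 116.6] [ 457.1 -367.3] [98.  75.7] 78.2
```

View pics/c12.png

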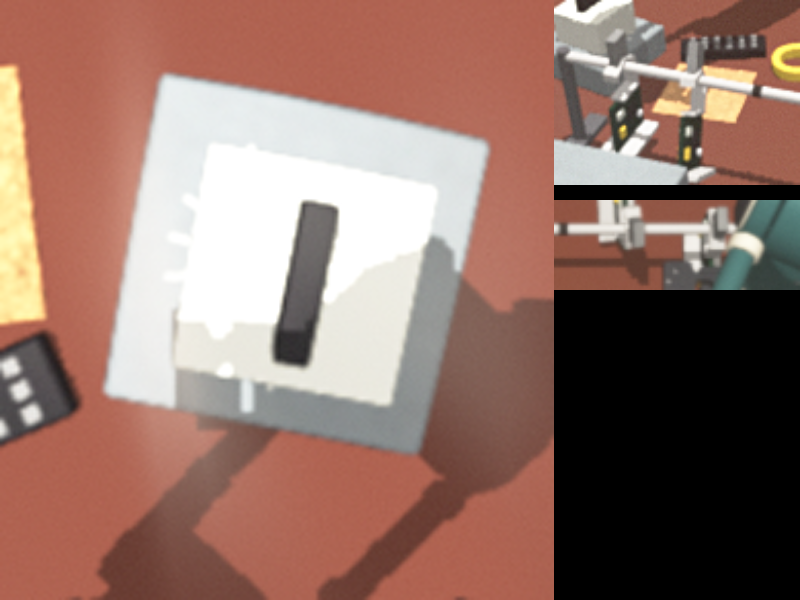

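The picture shows both carriers hanging past the band. The cover's bar runs from c12 pixel (320,205) to (297,328) on a box tilted about 10 degrees. I'll convert those corners now.

Run:
```python
from h import *
z=np.load('pics/w10.npz');C=(z['K'],z['M'],z['t'])
f=lambda p:(230+p[0]/3.0775,40+p[1]/3.0775)
for nm,Q,zz in(('box',[(162,75),(489,140),(420,455),(105,395)],.05),('cover',[(208,143),(438,187),(393,405),(178,365)],.106),('bar',[(302,203),(338,207),(313,330),(277,325)],.14)):
    P=np.array([onz('wrist',f(q),zz,C)[:2] for q in Q]); v=(P[0]-P[3]+P[1]-P[2])/2; w=(P[0]-P[1]+P[3]-P[2])/2
    print(nm,P.mean(0).round(4),'len',np.linalg.norm(v).round(4),np.linalg.norm(w).round(4),'yaw',np.degrees(np.arctan2(v[1],v[0])).round(1),np.degrees(np.arctan2(-w[0],w[1])).round(1))
goto([.448,-.368,.15],0)
```

```text
box [ 0.4481 -0.3698] len 0.1477 0.1476 yaw -10.8 -10.8
cover [ 0.4486 -0.3721] len 0.0876 0.088 yaw -9.2 -10.4
bar [ 0.4543 -0.3717] len 0.0441 0.0127 yaw -11.0 -6.7
t 37.85 tcp [ 0.4034 -0.3573  0.2901] w 0.0483 gf 0.0 f [0.6 0.3 0.6]
shift [0.178 0.044 0.56 ] turn [-0.    -0.     0.001] |mm| 147.39713235211107
```

Call:
carry_out([
  [[0.18, 0.055, 0.2], [0, 0, 0.058]],
  [[0.18, 0.055, 0.3], [0, 0, 0.058]],
  [[0.18, 0.055, 0.4], [0, 0, 0.058]],
  [[0.18, 0.055, 0.55], [0, 0, 0.058]],
  [[0.18, 0.055, 0.7], [0, 0, 0.058]],
  [[0.18, 0.055, 0.8], [0, 0, 0.058]],
  [[0.18, 0.055, 0.868], [0, 0, 0.058]],
  [[0.18, 0.055, 0.868], [0, 0, 0.058]],
  [[0.18, 0.055, 0.868], [0, 0, 0.058]],
])

```text
time_s: 38.75
tcp_pos: [0.4487, -0.3707, 0.0734]
tool_rot: [0.996, -0.089, -0.0, -0.0]
ft_force: [-0.0, -1.0, 0.6]
gripper_width: 0.048
grip_force: 0.0
```

Call:
carry_out([
  [[0, 0, 0], [0, 0, 0]],
  [[0, 0, 0], [0, 0, 0]],
  [[0, 0, 0], [0, 0, 0]],
  [[0, 0, 0], [0, 0, 0]],
  [[0, 0, 0], [0, 0, 0]],
  [[0, 0, 0], [0, 0, 0]],
  [[0, 0, 0], [0, 0, 0]],
], gripper=-1, force=25)

```text
time_s: 39.45
tcp_pos: [0.4477, -0.3721, 0.0736]
tool_rot: [0.996, -0.09, 0.0, -0.0]
ft_force: [-1.0, 2.4, 3.0]
gripper_width: 0.0138
grip_force: 25.0
```

Call:
carry_out([
  [[0, 0, -0.1], [0, 0, 0]],
  [[0, 0, -0.2], [0, 0, 0]],
  [[0, 0, -0.3], [0, 0, 0]],
  [[0, 0, -0.4], [0, 0, 0]],
  [[0, 0, -0.4], [0, 0, 0]],
])

```text
time_s: 39.95
tcp_pos: [0.4496, -0.374, 0.177]
tool_rot: [0.996, -0.09, 0.003, 0.002]
ft_force: [0.2, -0.3, -1.6]
gripper_width: 0.0137
grip_force: 25.0
```

Run:
```python
from h import *
s=state(); c=ctrl.capture('top').astype(int); 
# mat from initial top view
I=cv2.imread('pics/top0.png').astype(int); m=((I[:,:,2]>170)&(I[:,:,1]>120)&(I[:,:,0]<150)).astype(np.uint8); m[:, :340]=0; m[:,405:]=0; m[:185]=0;m[250:]=0
ct=max(cv2.findContours(m,0,2)[0],key=cv2.contourArea); W=np.array([onz('top',q[0],.003)[:2] for q in ct],np.float32)*1000; print(cv2.minAreaRect(W))
goto([.477,-.174,.173],np.radians(-2))
```

```text
t 39.95 tcp [ 0.4496 -0.374   0.177 ] w 0.0137 gf 25.0 f [ 0.2 -0.3 -1.6]
((478.7054138183594, -172.27793884277344), (131.6802520751953, 132.06951904296875), 5.771949291229248)
t 40.0 tcp [ 0.4486 -0.3731  0.1747] w 0.0139 gf 25.0 f [ 0.1 -0.8 -1.7]
shift [-0.031 -0.804  0.005] turn [ 0.001 -0.001 -0.046] |mm| 201.07626083333463
```

Call:
carry_out([
  [[0, -0.15, 0], [0, 0, 0]],
  [[-0.01, -0.3, 0], [0, 0, 0]],
  [[-0.02, -0.45, 0], [0, 0, 0]],
  [[-0.025, -0.6, 0], [0, 0, 0]],
  [[-0.03, -0.75, 0], [0, 0, 0]],
  [[-0.03, -0.81, 0], [0, 0, 0]],
  [[-0.03, -0.81, 0], [0, 0, 0]],
  [[-0.03, -0.81, 0], [0, 0, 0]],
])

```text
time_s: 40.8
tcp_pos: [0.4761, -0.1718, 0.1721]
tool_rot: [0.996, -0.09, -0.001, 0.0]
ft_force: [-0.3, 0.4, -0.8]
gripper_width: 0.0137
grip_force: 25.0
```

Call:
carry_out([
  [[0, 0, 0.12], [0, 0, 0]],
  [[0, 0, 0.24], [0, 0, 0]],
  [[0, 0, 0.36], [0, 0, 0]],
  [[0, 0, 0.46], [0, 0, 0]],
  [[0, 0, 0.53], [0, 0, 0]],
  [[0, 0, 0.56], [0, 0, 0]],
  [[0, 0, 0.58], [0, 0, 0]],
  [[0, 0, 0.58], [0, 0, 0]],
])

```text
time_s: 41.6
tcp_pos: [0.4766, -0.1722, 0.0281]
tool_rot: [0.996, -0.09, -0.0, 0.0]
ft_force: [0.4, -0.8, -0.9]
gripper_width: 0.0139
grip_force: 25.0
```

Call:
carry_out([
  [[0, 0, 0.004], [0, 0, 0]],
  [[0, 0, 0.008], [0, 0, 0]],
  [[0, 0, 0.008], [0, 0, 0]],
  [[0, 0, 0.008], [0, 0, 0]],
])

```text
time_s: 42.0
tcp_pos: [0.477, -0.1715, 0.0268]
tool_rot: [0.996, -0.09, 0.0, 0.0]
ft_force: [-0.3, -0.2, -2.2]
gripper_width: 0.0142
grip_force: 25.0
```

Call:
carry_out([
  [[0, 0, 0], [0, 0, 0]],
  [[0, 0, 0], [0, 0, 0]],
  [[0, 0, 0], [0, 0, 0]],
  [[0, 0, 0], [0, 0, 0]],
  [[0, 0, 0], [0, 0, 0]],
  [[0, 0, 0], [0, 0, 0]],
], gripper=0.1)

```text
time_s: 42.6
tcp_pos: [0.4766, -0.1715, 0.0263]
tool_rot: [0.996, -0.09, -0.0, 0.0]
ft_force: [1.1, -0.1, -0.5]
gripper_width: 0.0484
grip_force: 0.0
```

Call:
carry_out([
  [[0, 0, -0.15], [0, 0, 0]],
  [[0, 0, -0.4], [0, 0, 0]],
  [[0, 0, -0.6], [0, 0, 0]],
  [[0, 0.2, -0.7], [0, 0, 0]],
  [[-0.1, 0.4, -0.9], [0, 0, 0]],
  [[-0.15, 0.8, -0.98], [0, 0, 0]],
  [[-0.15, 0.8, -0.98], [0, 0, 0]],
  [[-0.15, 0.8, -0.98], [0, 0, 0]],
  [[-0.15, 0.8, -0.98], [0, 0, 0]],
  [[-0.15, 0.8, -0.98], [0, 0, 0]],
])

```text
time_s: 43.6
tcp_pos: [0.4035, -0.3618, 0.2712]
tool_rot: [0.996, -0.091, 0.0, -0.0]
ft_force: [0.5, 0.7, -0.4]
gripper_width: 0.0487
grip_force: 0.0
```

Run:
```python
from h import *
s=state(); C=cal('wrist'); I=ctrl.capture('wrist').astype(int); cv2.imwrite('pics/w11.png',I[:,:,::-1].astype(np.uint8)); np.savez('pics/w11.npz',K=C[0],M=C[1],t=C[2])
u=proj('wrist',[.448,-.371,.094],C); print(u)
# rectified top-down patch at dial-bar-top height, 2mm cells
T=.094
for x in np.arange(.488,.408,-.004):
    r=[]
    for y in np.arange(-.335,-.41,-.004):
        p=proj('wrist',[x,y,T],C).round().astype(int); q=I[p[1],p[0]]; r.append('%3d'%q.max()+('c' if q.max()-q.min()>50 else ' '))
    print('%.3f'%x,''.join(r))
```

```text
t 43.6 tcp [ 0.4035 -0.3618  0.2712] w 0.0487 gf 0.0 f [ 0.5  0.7 -0.4]
[317.55353477 129.86011039]
0.488 238 252 254 240 241 240 240 240 240 240 239 238 238 236 235 237 237 235 234 
0.484 239 240 255 241 242 242 240 241 241 240 239 239 238 238 238 237 237 238 236 
0.480 240 239 241 242 242 235 233 233 241 234 231 227 233 238 238 236 237 238 236 
0.476 240 240 241 241 222 241 243 244 244 243 242 243 237 226 237 235 236 236 236 
0.472 238 241 241 230 245 243 243 245 245 236 242 243 242 241 225 235 235 235 236 
0.468 239 240 232 244 244 244 224 112 105 105 103 144 242 243 241 230 235 236 236 
0.464 239 238 228 244 245 189 105 107 107 106  67  83  63 207 241 241 236 237 236 
0.460 238 233 244 244 212 105 107 108 107  58  91  97  88 102 241 242 221 237 236 
0.456 238 231 244 245 175 105 104 103  60  89 100  99  83  88 242 242 227 219 146 
0.452 235 233 243 246 102 104 104  57 100 101  99  81  78  98 238 233 169 150 146 
0.448 160 158 213 212 104 104  64  96 104  90  77  73  97  99 229 152 147 146 146 
0.444 158 151 151 151 102  65  99 232 173  75  85 100  98  93 157 152 145 143 145 
0.440 158 156 149 148 105  57 196 160  73  50  57  84  73 123 153 154 143 149 148 
0.436 159 155 145 150 126 143 119  45  45  49  49  52 125 151 151 147 149 147 146 
0.432 159 157 150 145 148 136  62  70  81  64 100 146 151 149 148 145 148 148 147 
0.428 158 156 153 150 161 205 147 148 148 148 146 148 150 149 147 147 145 146 147 
0.424 158 160 150 151 169 220 142 149 148 147 148 149 144 147 147 147 146 147 148 
0.420 202 154 151 150 157 168 150 145 145 145 146 147 145 146 149 146 144 148 146 
0.416 155 153 152 152 228 174 148 150 152 150 149 150 146 146 148 146 143 145 148 
0.412 153 151 148 217 200 156 148 150 151 149 148 149 147 147 149 147 147 146 147 
0.408 154 152 157 157 237 147 180 168 150 145 148 148 146 148 147 146 145 146 147
```

Run:
```python
from h import *
z=np.load('pics/w11.npz');C=(z['K'],z['M'],z['t']); I=cv2.imread('pics/w11.png')
# rectify at bar-top height, 0.5 mm cells
def rect(T):
    X,Y=np.meshgrid(np.arange(.50,.40,-.0005),np.arange(-.32,-.42,-.0005),indexing='ij')
    uv=np.array([proj('wrist',[x,y,T],C) for x,y in zip(X.ravel(),Y.ravel())],np.float32).reshape(*X.shape,2)
    return cv2.remap(I,uv[...,0],uv[...,1],cv2.INTER_CUBIC)
W=lambda c:(.5-c[1]*.0005,-.32-c[0]*.0005)
g=rect(.062).max(2); m=(g<130).astype(np.uint8); N,l,st,ce=cv2.connectedComponentsWithStats(m); i=1+st[1:,4].argmax(); 
ct=max(cv2.findContours((l==i).astype(np.uint8),0,2)[0],key=cv2.contourArea); (c,r)=cv2.minEnclosingCircle(ct); print('dark disc@.062',W(c),r*.5, W(ce[i]))
a=rect(.094); g=a.max(2); e=cv2.Canny(cv2.GaussianBlur(g,(5,5),0),25,60); e[:40]=0;e[150:]=0;e[:,:60]=0;e[:,145:]=0
L=cv2.HoughLinesP(e,1,np.pi/360,18,minLineLength=25,maxLineGap=5)
for x1,y1,x2,y2 in L[:,0]:
    p,q=np.array(W((x1,y1))),np.array(W((x2,y2))); d=q-p
    print(p.round(4),q.round(4),'yaw',round(np.degrees(np.arctan2(d[1],d[0]))%180,1),'len',round(np.linalg.norm(d)*1000))
print('edge box center check')
```

```text
dark disc@.062 (0.4466652717590332, -0.3681370277404785) 23.92394256591797 (np.float64(0.4474948552493896), np.float64(-0.3689450645273805))
[ 0.442 -0.355] [ 0.4665 -0.381 ] yaw 133.3 len 36
[ 0.444 -0.371] [ 0.4555 -0.3835] yaw 132.6 len 17
[ 0.448  -0.3565] [ 0.4685 -0.3785] yaw 133.0 len 30
[ 0.433  -0.3545] [ 0.4435 -0.3675] yaw 128.9 len 17
[ 0.443 -0.374] [ 0.456 -0.388] yaw 132.9 len 19
[ 0.4315 -0.357 ] [ 0.431 -0.373] yaw 88.2 len 16
[ 0.443  -0.3525] [ 0.4585 -0.368 ] yaw 135.0 len 22
[ 0.4505 -0.3635] [ 0.467  -0.3805] yaw 134.1 len 24
edge box center check
```

Run:
```python
from h import *
goto([.448,-.3705,.15],np.radians(133));goto([.448,-.3705,.031],np.radians(133))
```

```text
t 43.65 tcp [ 0.4037 -0.3608  0.2706] w 0.0483 gf 0.0 f [ 0.   0.1 -1.1]
shift [0.182 0.007 0.482] turn [-0.    -0.    -0.796] |mm| 128.8475917046688
t 43.65 tcp [ 0.4037 -0.3608  0.2706] w 0.0483 gf 0.0 f [ 0.   0.1 -1.1]
shift [0.182 0.007 0.958] turn [-0.    -0.    -0.796] |mm| 243.85702507972917
```

Call:
carry_out([
  [[0.18, 0.007, 0.1], [0, 0, -0.04]],
  [[0.18, 0.007, 0.2], [0, 0, -0.08]],
  [[0.18, 0.007, 0.3], [0, 0, -0.12]],
  [[0.18, 0.007, 0.4], [0, 0, -0.16]],
  [[0.18, 0.007, 0.48], [0, 0, -0.2]],
  [[0.18, 0.007, 0.48], [0, 0, -0.24]],
  [[0.18, 0.007, 0.48], [0, 0, -0.28]],
  [[0.18, 0.007, 0.48], [0, 0, -0.32]],
  [[0.18, 0.007, 0.48], [0, 0, -0.36]],
  [[0.18, 0.007, 0.48], [0, 0, -0.4]],
  [[0.18, 0.007, 0.48], [0, 0, -0.44]],
  [[0.18, 0.007, 0.48], [0, 0, -0.48]],
])

```text
time_s: 44.85
tcp_pos: [0.4481, -0.3689, 0.1502]
tool_rot: [0.785, 0.619, 0.0, -0.001]
ft_force: [0.6, 0.5, -0.6]
gripper_width: 0.0482
grip_force: 0.0
```

Call:
carry_out([
  [[0, 0, 0], [0, 0, -0.04]],
  [[0, 0, 0], [0, 0, -0.08]],
  [[0, 0, 0], [0, 0, -0.12]],
  [[0, 0, 0], [0, 0, -0.16]],
  [[0, 0, 0], [0, 0, -0.2]],
  [[0, 0, 0], [0, 0, -0.24]],
  [[0, 0, 0], [0, 0, -0.28]],
  [[0, 0, 0], [0, 0, -0.316]],
  [[0, 0, 0], [0, 0, -0.316]],
  [[0, 0, 0], [0, 0, -0.316]],
])

```text
time_s: 45.85
tcp_pos: [0.448, -0.3698, 0.1506]
tool_rot: [0.4, 0.917, 0.0, -0.001]
ft_force: [-0.1, 0.4, -0.1]
gripper_width: 0.0484
grip_force: 0.0
```

Run:
```python
from h import *
goto([.448,-.3705,.032],np.radians(133)); print(ctrl.read_state()['qpos'])
```

```text
t 45.85 tcp [ 0.448  -0.3698  0.1506] w 0.0484 gf 0.0 f [-0.1  0.4 -0.1]
shift [-0.003 -0.002  0.474] turn [ 0.    -0.    -0.001] |mm| 118.61229979800304
[-7.33031547e-01  1.25339749e-01  1.86361285e+00  2.77818599e-04
  1.15390272e+00 -1.48173575e+00]
```

Call:
carry_out([
  [[-0.002, -0.001, 0.12], [0, 0, 0]],
  [[-0.002, -0.001, 0.24], [0, 0, 0]],
  [[-0.002, -0.001, 0.34], [0, 0, 0]],
  [[-0.002, -0.001, 0.42], [0, 0, 0]],
  [[-0.002, -0.001, 0.474], [0, 0, 0]],
  [[-0.002, -0.001, 0.474], [0, 0, 0]],
  [[-0.002, -0.001, 0.474], [0, 0, 0]],
])

```text
time_s: 46.55
tcp_pos: [0.4483, -0.3718, 0.0331]
tool_rot: [0.399, 0.917, -0.0, 0.0]
ft_force: [-0.4, -0.2, 0.2]
gripper_width: 0.0485
grip_force: 0.0
```

Call:
carry_out([
  [[0, 0, 0], [0, 0, 0]],
  [[0, 0, 0], [0, 0, 0]],
  [[0, 0, 0], [0, 0, 0]],
  [[0, 0, 0], [0, 0, 0]],
  [[0, 0, 0], [0, 0, 0]],
  [[0, 0, 0], [0, 0, 0]],
  [[0, 0, 0], [0, 0, 0]],
], gripper=-1, force=30)

```text
time_s: 47.25
tcp_pos: [0.4504, -0.3705, 0.0335]
tool_rot: [0.4, 0.917, 0.002, 0.002]
ft_force: [6.3, 6.1, 1.2]
gripper_width: 0.0141
grip_force: 30.0
```

Call:
carry_out([
  [[0, 0, 0], [0, 0, 0.02]],
  [[0, 0, 0], [0, 0, 0.05]],
  [[0, 0, 0], [0, 0, 0.08]],
  [[0, 0, 0], [0, 0, 0.11]],
  [[0, 0, 0], [0, 0, 0.14]],
  [[0, 0, 0], [0, 0, 0.17]],
  [[0, 0, 0], [0, 0, 0.2]],
  [[0, 0, 0], [0, 0, 0.2]],
])

```text
time_s: 48.05
tcp_pos: [0.4494, -0.3709, 0.0335]
tool_rot: [0.664, 0.748, 0.001, 0.001]
ft_force: [3.6, 3.9, 2.6]
gripper_width: 0.0136
grip_force: 30.0
```

Run:
```python
from h import *
s=state(); print(s['ft_torque'],s['joint_torque'][5]); M=R.from_quat(s['tool_rot']).as_matrix(); print(np.degrees(np.arctan2(M[1,0],M[0,0])))
```

```text
t 48.05 tcp [ 0.4494 -0.3709  0.0335] w 0.0136 gf 30.0 f [3.6 3.9 2.6]
[ 0.65209703 -0.55517938  0.00556648] 0.49966972321271896
96.79946539457069
```

Call:
carry_out([
  [[0, 0, 0], [0, 0, 0.03]],
  [[0, 0, 0], [0, 0, 0.06]],
  [[0, 0, 0], [0, 0, 0.09]],
  [[0, 0, 0], [0, 0, 0.12]],
  [[0, 0, 0], [0, 0, 0.15]],
  [[0, 0, 0], [0, 0, 0.18]],
  [[0, 0, 0], [0, 0, 0.21]],
  [[0, 0, 0], [0, 0, 0.24]],
  [[0, 0, 0], [0, 0, 0.24]],
])

```text
time_s: 48.95
tcp_pos: [0.4481, -0.3706, 0.0335]
tool_rot: [0.893, 0.451, 0.0, -0.001]
ft_force: [0.4, 5.5, 4.5]
gripper_width: 0.0138
grip_force: 30.0
```

```bash
cat > tq.py <<'E'
from h import *
s=state(); print(s['ft_torque'].round(3),s['joint_torque'][5].round(3)); M=R.from_quat(s['tool_rot']).as_matrix(); print(np.degrees(np.arctan2(M[1,0],M[0,0])),s['qpos'][5])
E
python3 tq.py
```

```text
t 48.95 tcp [ 0.4481 -0.3706  0.0335] w 0.0138 gf 30.0 f [0.4 5.5 4.5]
[ 0.771  0.005 -0.048] 0.512
53.60850642199641 -0.10073657314935357
```

Call:
carry_out([
  [[0, 0, 0], [0, 0, 0.03]],
  [[0, 0, 0], [0, 0, 0.06]],
  [[0, 0, 0], [0, 0, 0.09]],
  [[0, 0, 0], [0, 0, 0.12]],
  [[0, 0, 0], [0, 0, 0.15]],
  [[0, 0, 0], [0, 0, 0.15]],
])

```text
time_s: 49.55
tcp_pos: [0.4476, -0.3699, 0.0335]
tool_rot: [0.973, 0.23, -0.0, -0.002]
ft_force: [-1.4, 6.2, 6.9]
gripper_width: 0.0135
grip_force: 30.0
```

```bash
python3 tq.py
```

```text
t 49.55 tcp [ 0.4476 -0.3699  0.0335] w 0.0135 gf 30.0 f [-1.4  6.2  6.9]
[1.051 0.255 0.002] 0.518
26.60674685537066 0.3705221063012541
```

Call:
carry_out([
  [[0, 0, 0], [0, 0, 0.03]],
  [[0, 0, 0], [0, 0, 0.06]],
  [[0, 0, 0], [0, 0, 0.08]],
  [[0, 0, 0], [0, 0, 0.08]],
])

```text
time_s: 49.95
tcp_pos: [0.4472, -0.3699, 0.0334]
tool_rot: [0.994, 0.108, -0.001, -0.002]
ft_force: [-1.9, 6.8, 8.0]
gripper_width: 0.0153
grip_force: 32.8
```

```bash
python3 tq.py
```

```text
t 49.95 tcp [ 0.4472 -0.3699  0.0334] w 0.0153 gf 32.8 f [-1.9  6.8  8. ]
[1.085 0.428 0.8  ] 1.202
12.39996527629588 0.6194238913693194
```

Call:
carry_out([
  [[0, 0, 0], [0, 0, 0.015]],
  [[0, 0, 0], [0, 0, 0.03]],
  [[0, 0, 0], [0, 0, 0.03]],
  [[0, 0, 0], [0, 0, 0.03]],
])

```text
time_s: 50.35
tcp_pos: [0.4465, -0.3701, 0.0334]
tool_rot: [0.998, 0.062, -0.002, -0.001]
ft_force: [-4.6, 7.3, 8.1]
gripper_width: 0.0167
grip_force: 35.4
```

```bash
python3 tq.py
```

```text
t 50.35 tcp [ 0.4465 -0.3701  0.0334] w 0.0167 gf 35.4 f [-4.6  7.3  8.1]
[1.004 0.621 0.966] 0.957
7.112304049517408 0.7120687142424047
```

Call:
carry_out([
  [[0, 0, 0], [0, 0, 0]],
  [[0, 0, 0], [0, 0, 0]],
  [[0, 0, 0], [0, 0, 0]],
  [[0, 0, 0], [0, 0, 0]],
  [[0, 0, 0], [0, 0, 0]],
  [[0, 0, 0], [0, 0, 0]],
], gripper=0.1)

```text
time_s: 50.95
tcp_pos: [0.448, -0.3719, 0.0327]
tool_rot: [0.998, 0.061, -0.0, -0.0]
ft_force: [-1.5, 0.5, 0.2]
gripper_width: 0.0484
grip_force: 0.0
```

Call:
carry_out([
  [[0, 0, -0.12], [0, 0, 0]],
  [[0, 0, -0.3], [0, 0, 0]],
  [[0, 0, -0.5], [0, 0, 0]],
  [[-0.18, 0, -0.7], [0, 0, 0]],
  [[-0.18, 0, -0.9], [0, 0, 0]],
  [[-0.18, 0, -0.96], [0, 0, 0]],
  [[-0.18, 0, -0.96], [0, 0, 0]],
  [[-0.18, 0, -0.96], [0, 0, 0]],
])

```text
time_s: 51.75
tcp_pos: [0.4035, -0.3776, 0.2735]
tool_rot: [0.998, 0.061, 0.001, 0.001]
ft_force: [0.4, 0.5, -0.9]
gripper_width: 0.0483
grip_force: 0.0
```

Run:
```python
from h import *
s=state();C=cal('wrist'); I=ctrl.capture('wrist')[:,:,::-1].copy(); cv2.imwrite('pics/w12.png',I)
X,Y=np.meshgrid(np.arange(.50,.40,-.0005),np.arange(-.32,-.42,-.0005),indexing='ij')
uv=np.array([proj('wrist',[x,y,.094],C) for x,y in zip(X.ravel(),Y.ravel())],np.float32).reshape(*X.shape,2)
a=cv2.remap(I,uv[...,0],uv[...,1],cv2.INTER_CUBIC)
W=lambda c:(.5-c[1]*.0005,-.32-c[0]*.0005)
g=a.max(2); e=cv2.Canny(cv2.GaussianBlur(g,(5,5),0),25,60); e[:40]=0;e[150:]=0;e[:,:60]=0;e[:,145:]=0
L=cv2.HoughLinesP(e,1,np.pi/360,18,minLineLength=25,maxLineGap=5)
for x1,y1,x2,y2 in L[:,0]:
    p,q=np.array(W((x1,y1))),np.array(W((x2,y2))); d=q-p
    print(p.round(4),q.round(4),'yaw',round(np.degrees(np.arctan2(d[1],d[0]))%180,1),'len',round(np.linalg.norm(d)*1000))
# cover on mat: white top z .059 and black bar z .093
z=.093
X,Y=np.meshgrid(np.arange(.55,.40,-.0005),np.arange(-.11,-.24,-.0005),indexing='ij')
t=ctrl.capture('top')[:,:,::-1].copy()
for n,im,CC,cover_z in(('top',t,None,.059),('wrist',I,C,.059)):
  for nm,zz in(('cover',.059),('bar',.093)):
    CT=CC or cal(n)
    uv=np.array([proj(n,[x,y,zz],CT) for x,y in zip(X.ravel(),Y.ravel())],np.float32).reshape(*X.shape,2)
    b=cv2.remap(im,uv[...,0],uv[...,1],cv2.INTER_LINEAR)
    m=((b.min(2)>150) if nm=='cover' else (b.max(2)<110)).astype(np.uint8)
    N,l,st,ce=cv2.connectedComponentsWithStats(m); i=1+st[1:,4].argmax()
    r=cv2.minAreaRect(max(cv2.findContours((l==i).astype(np.uint8),0,2)[0],key=cv2.contourArea))
    print(n,nm,(.55-r[0][1]*.0005,-.11-r[0][0]*.0005),np.array(r[1])*.5,r[2])
```

```text
t 51.75 tcp [ 0.4035 -0.3776  0.2735] w 0.0483 gf 0.0 f [ 0.4  0.5 -0.9]
[ 0.461  -0.3565] [ 0.4345 -0.366 ] yaw 19.7 len 28
[ 0.4535 -0.3725] [ 0.4355 -0.379 ] yaw 19.9 len 19
[ 0.47  -0.371] [ 0.4475 -0.38  ] yaw 21.8 len 24
[ 0.4495 -0.3635] [ 0.432 -0.37 ] yaw 20.4 len 19
[ 0.466 -0.365] [ 0.453  -0.3695] yaw 19.1 len 14
[ 0.43  -0.379] [ 0.4435 -0.3875] yaw 147.8 len 16
top cover (0.47660234832763676, -0.16950336074829103) [94.56819153 93.98889923] 10.007979393005371
top bar (0.47391635894775397, -0.1676910400390625) [10.92592716 57.90740967] 10.738897323608398
wrist cover (0.4771038208007813, -0.18080654144287112) [113.22688293 128.74633789] 84.5309066772461
wrist bar (0.4763472747802735, -0.17983486938476562) [25.36568451 56.72940063] 10.366321563720703
```

Bar yaw is now 20°. With the box at −11°, that puts the dial at 2.6 rad, the end stop. Next I fetch the cover.

Run:
```python
from h import *
goto([.4767,-.1715,.15],np.radians(-10.3));goto([.4767,-.1715,.0268],np.radians(-10.3))
```

```text
t 51.85 tcp [ 0.4027 -0.3764  0.2707] w 0.0485 gf 0.0 f [-0.3 -0.6 -0. ]
shift [ 0.394 -0.777  0.484] turn [-0.001  0.001  0.096] |mm| 249.12367111640742
t 51.85 tcp [ 0.4027 -0.3764  0.2707] w 0.0485 gf 0.0 f [-0.3 -0.6 -0. ]
shift [ 0.395 -0.775  0.977] turn [-0.001  0.001  0.096] |mm| 327.097431536955
```

Call:
carry_out([
  [[0.1, -0.2, 0.1], [0, 0, 0.03]],
  [[0.2, -0.4, 0.2], [0, 0, 0.06]],
  [[0.3, -0.6, 0.3], [0, 0, 0.096]],
  [[0.394, -0.776, 0.4], [0, 0, 0.096]],
  [[0.394, -0.776, 0.48], [0, 0, 0.096]],
  [[0.394, -0.776, 0.48], [0, 0, 0.096]],
  [[0.394, -0.776, 0.48], [0, 0, 0.096]],
  [[0.394, -0.776, 0.48], [0, 0, 0.096]],
])

```text
time_s: 52.65
tcp_pos: [0.4776, -0.1734, 0.1527]
tool_rot: [0.996, -0.09, -0.0, 0.0]
ft_force: [-0.2, 0.6, -0.1]
gripper_width: 0.0482
grip_force: 0.0
```

Run:
```python
from h import *
goto([.4767,-.1715,.0268],np.radians(-10.3))
```

```text
t 52.65 tcp [ 0.4776 -0.1734  0.1527] w 0.0482 gf 0.0 f [-0.2  0.6 -0.1]
shift [-0.005 -0.007  0.504] turn [ 0.  0. -0.] |mm| 125.93478662802019
```

Call:
carry_out([
  [[-0.004, -0.005, 0.12], [0, 0, 0]],
  [[-0.004, -0.005, 0.25], [0, 0, 0]],
  [[-0.004, -0.005, 0.37], [0, 0, 0]],
  [[-0.004, -0.005, 0.45], [0, 0, 0]],
  [[-0.004, -0.005, 0.5], [0, 0, 0]],
  [[-0.004, -0.005, 0.5], [0, 0, 0]],
  [[-0.004, -0.005, 0.5], [0, 0, 0]],
])

```text
time_s: 53.35
tcp_pos: [0.4778, -0.1725, 0.0289]
tool_rot: [0.996, -0.091, 0.001, 0.0]
ft_force: [-0.5, 0.3, 0.2]
gripper_width: 0.0485
grip_force: 0.0
```

Call:
carry_out([
  [[0, 0, 0], [0, 0, 0]],
  [[0, 0, 0], [0, 0, 0]],
  [[0, 0, 0], [0, 0, 0]],
  [[0, 0, 0], [0, 0, 0]],
  [[0, 0, 0], [0, 0, 0]],
  [[0, 0, 0], [0, 0, 0]],
  [[0, 0, 0], [0, 0, 0]],
], gripper=-1, force=25)

```text
time_s: 54.05
tcp_pos: [0.477, -0.1714, 0.028]
tool_rot: [0.996, -0.09, 0.0, 0.0]
ft_force: [-1.3, 0.5, 3.0]
gripper_width: 0.0137
grip_force: 25.0
```

Call:
carry_out([
  [[0, 0, -0.15], [0, 0, 0]],
  [[0, 0, -0.3], [0, 0, 0]],
  [[0, 0, -0.45], [0, 0, 0]],
  [[0, 0, -0.58], [0, 0, 0]],
  [[0, 0, -0.58], [0, 0, 0]],
  [[0, 0, -0.58], [0, 0, 0]],
])

```text
time_s: 54.65
tcp_pos: [0.4769, -0.1713, 0.1726]
tool_rot: [0.996, -0.09, 0.0, 0.0]
ft_force: [0.2, 0.4, -2.1]
gripper_width: 0.0139
grip_force: 25.0
```

Run:
```python
from h import *
goto([.448,-.3718,.173],np.radians(-10.3))
```

```text
t 54.65 tcp [ 0.4769 -0.1713  0.1726] w 0.0139 gf 25.0 f [ 0.2  0.4 -2.1]
shift [ 0.03   0.81  -0.001] turn [ 0. -0. -0.] |mm| 202.53481566649702
```

Call:
carry_out([
  [[0.005, 0.13, 0], [0, 0, 0]],
  [[0.01, 0.28, 0], [0, 0, 0]],
  [[0.016, 0.43, 0], [0, 0, 0]],
  [[0.02, 0.58, 0], [0, 0, 0]],
  [[0.027, 0.73, 0], [0, 0, 0]],
  [[0.03, 0.81, 0], [0, 0, 0]],
  [[0.03, 0.81, 0], [0, 0, 0]],
  [[0.03, 0.81, 0], [0, 0, 0]],
  [[0.03, 0.81, 0], [0, 0, 0]],
])

```text
time_s: 55.55
tcp_pos: [0.4477, -0.3702, 0.1717]
tool_rot: [0.996, -0.09, -0.001, -0.001]
ft_force: [-0.1, 0.5, -2.3]
gripper_width: 0.0139
grip_force: 25.0
```

Run:
```python
from h import *
s=state(); print(s['ft_torque'].round(3)); I=ctrl.capture('scene').astype(int)
# lower rim of cover vs predicted (front corners/bottom edge) : cover base z should be .15
c=np.array([.448,-.3718]); a=np.radians(-10.3); Rm=np.array([[np.cos(a),-np.sin(a)],[np.sin(a),np.cos(a)]])
for y in(-30,0,30):
    print([I[tuple(proj('scene',[*(c+Rm@[.044,y/1e3]),zz]).round().astype(int)[::-1])].tolist() for zz in(.135,.142,.147,.153,.158,.17,.19,.2)])
goto([.448,-.3718,.0745],np.radians(-10.3))
```

```text
t 55.55 tcp [ 0.4477 -0.3702  0.1717] w 0.0139 gf 25.0 f [-0.1  0.5 -2.3]
[0.023 0.009 0.012]
[[160, 100, 83], [161, 94, 79], [159, 109, 93], [166, 162, 155], [165, 164, 158], [168, 165, 159], [163, 164, 153], [160, 161, 150]]
[[160, 99, 82], [159, 97, 82], [162, 120, 106], [161, 158, 150], [165, 162, 155], [165, 159, 152], [163, 157, 150], [167, 162, 153]]
[[163, 107, 96], [158, 96, 78], [163, 124, 111], [163, 155, 146], [167, 164, 152], [165, 162, 153], [163, 160, 151], [167, 162, 154]]
t 55.6 tcp [ 0.4479 -0.3703  0.1721] w 0.0139 gf 25.0 f [-0.4  0.3 -1.9]
shift [0.002 0.007 0.39 ] turn [-0.  0.  0.] |mm| 97.6087195745441
```

Call:
carry_out([
  [[0, 0.002, 0.08], [0, 0, 0]],
  [[0, 0.002, 0.16], [0, 0, 0]],
  [[0, 0.002, 0.24], [0, 0, 0]],
  [[0, 0.002, 0.31], [0, 0, 0]],
  [[0, 0.002, 0.36], [0, 0, 0]],
  [[0, 0.002, 0.385], [0, 0, 0]],
  [[0, 0.002, 0.395], [0, 0, 0]],
  [[0, 0.002, 0.395], [0, 0, 0]],
])

```text
time_s: 56.4
tcp_pos: [0.4485, -0.3723, 0.0751]
tool_rot: [0.996, -0.09, 0.001, 0.0]
ft_force: [0.5, -1.2, -0.6]
gripper_width: 0.0139
grip_force: 25.0
```

```bash
python3 tq.py
```

```text
t 56.4 tcp [ 0.4485 -0.3723  0.0751] w 0.0139 gf 25.0 f [ 0.5 -1.2 -0.6]
[0.12  0.05  0.039] -0.003
-10.29218791585593 1.014660272839328
```

Call:
carry_out([
  [[0, 0, 0.005], [0, 0, 0]],
  [[0, 0, 0.005], [0, 0, 0]],
  [[0, 0, 0.005], [0, 0, 0]],
])

```text
time_s: 56.7
tcp_pos: [0.4486, -0.3725, 0.075]
tool_rot: [0.996, -0.09, 0.001, 0.0]
ft_force: [-2.6, 3.2, 7.6]
gripper_width: 0.0135
grip_force: 25.0
```

Call:
carry_out([
  [[0, 0, 0], [0, 0, 0]],
  [[0, 0, 0], [0, 0, 0]],
  [[0, 0, 0], [0, 0, 0]],
  [[0, 0, 0], [0, 0, 0]],
  [[0, 0, 0], [0, 0, 0]],
  [[0, 0, 0], [0, 0, 0]],
], gripper=0.1)

```text
time_s: 57.3
tcp_pos: [0.4478, -0.3724, 0.0726]
tool_rot: [0.996, -0.09, -0.0, -0.0]
ft_force: [-0.3, -0.1, -0.2]
gripper_width: 0.048
grip_force: 0.0
```

Call:
carry_out([
  [[0, 0, -0.12], [0, 0, 0]],
  [[0, 0, -0.3], [0, 0, 0]],
  [[0, 0, -0.5], [0, 0, 0]],
  [[0, 0, -0.7], [0, 0, 0]],
  [[-0.18, 0, -0.8], [0, 0, 0]],
  [[-0.18, 0, -0.868], [0, 0, 0]],
  [[-0.18, 0, -0.868], [0, 0, 0]],
  [[-0.18, 0, -0.868], [0, 0, 0]],
  [[-0.18, 0, -0.868], [0, 0, 0]],
])

```text
time_s: 58.2
tcp_pos: [0.4033, -0.3638, 0.2878]
tool_rot: [0.996, -0.09, -0.001, -0.001]
ft_force: [-0.1, 0.7, -1.2]
gripper_width: 0.0484
grip_force: 0.0
```

```bash
python3 - <<'E' 2>/dev/null
from chk import *
s=state(); C=cal('wrist'); I=ctrl.capture('wrist').astype(int); cv2.imwrite('pics/w13.png',I[:,:,::-1].astype(np.uint8))
chk()
# cover footprint in rectified wrist view at z=.106 and scene front-rim profile
for x in np.arange(.50,.392,-.006):
    print('%.3f'%x,''.join('%4d'%I[tuple(proj('wrist',[x,y,.106],C).round().astype(int)[::-1])].max() for y in np.arange(-.315,-.43,-.006)))
S=ctrl.capture('scene').astype(int); O=cv2.imread('pics/scene0.png')[:,:,::-1].astype(int)
d=np.abs(S-O).max(2)[160:215,180:260]; print('scene diff around control',(d>40).sum(),d.size, np.argwhere(d>40).mean(0) if (d>40).any() else '')
d=np.abs(S-O).max(2)[170:250,350:470]
E
```

```text
t 58.2 tcp [ 0.4033 -0.3638  0.2878] w 0.0484 gf 0.0 f [-0.1  0.7 -1.2]
top 0.185 ..##....######......########...................#####.....................................................................................#..
top 0.172 .####.#########....#########..................#######..........................................................................#######..####
top 0.15 ############################################################################################################################################
top 0.1 ##########........#############.............############...........................................................................#########
scene 0.185 ######################################.......########....................................................#######.##...#.....................
scene 0.172 ####################################..........#####.........................................................................................
scene 0.15 ##############################################################################################################
[... 1109 characters left out ...]
5 237 237 237 236 150 151 148
0.434  239 241 240 241 239 235 246 235  82  53  81 235 235 235 237 238 237 149 149 148
0.428  239 239 239 240 239 235 234 235  55  51  57 235 235 234 236 237 237 150 149 143
0.422  239 238 238 239 237 245 250 234  56  52 113 234 235 234 235 235 238 151 152 135
0.416  237 233 237 237 235 251 255 234  84  53 194 234 234 236 235 235 193 149 149 124
0.410  235 236 189 185 218 255 237 234 234 234 235 234 234 235 235 236 154 149 150 123
0.404  234 235 183 174 161 156 147 170 162 156 206 240 236 235 234 235 149 146 147 119
0.398  211 224 169 168 161 157 151 147 146 143 145 142 142 140 157 214 144 144 140 119
scene diff around control 1170 4400 [15.05897436 46.15299145]
```

Run:
```python
from h import *
I=ctrl.capture('scene').astype(int); x0,y0=218,172;S=28
m=np.zeros(I.shape[:2],np.uint8); m[y0-S:y0+S,x0-S:x0+S]=I[y0-S:y0+S,x0-S:x0+S].max(2)<75
N,l,st,ce=cv2.connectedComponentsWithStats(m); print([(st[i].tolist(),ce[i].round(1).tolist()) for i in range(1,N) if st[i][4]>15])
T=ctrl.capture('top').astype(int); O=cv2.imread('pics/top0.png')[:,:,::-1].astype(int)
d=(np.abs(T-O).max(2)>60).astype(np.uint8); N,l,st,ce=cv2.connectedComponentsWithStats(d); print([(st[i].tolist()) for i in range(1,N) if st[i][4]>40])
```

```text
[([210, 170, 15, 15, 134], [216.8, 177.1])]
[[387, 143, 11, 20, 129], [351, 144, 8, 6, 43], [343, 151, 17, 26, 312], [378, 155, 17, 21, 217], [277, 162, 321, 237, 18709], [261, 202, 21, 31, 411], [201, 207, 14, 20, 168], [209, 209, 18, 28, 268], [443, 284, 197, 116, 10205], [274, 316, 38, 14, 121], [195, 331, 89, 69, 2496], [278, 355, 8, 19, 54], [297, 372, 25, 13, 171], [290, 385, 50, 15, 224]]
```

The cover is back in its original spot, the bystanders haven't moved, and both carriers hang on the heater half. I'm handing in the job.

```bash
python3 -c "
from rig import ctrl
print(ctrl.finish_job())"
```

```text
the job is handed in; nothing more can be done
None
```

The job is handed in with no score reported back: both carriers found on the bench hang on the heater half past the band, the dial is at its clockwise end stop, and the cover is back flat on the box.

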